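# Check the hand pumps and pack the good ones

### The job

Check the small hand pumps on the bench: push every plunger down as far as it will go, and stand the pumps that stick part-way in the grey reject tray. Stand those that run their whole stroke in one close row in the packing cradle, beginning at its end stop, after sliding the fence back to make room. Finish by sliding the fence up against the row, so that it stands snug between stop and fence.

Things in the scene. Friction and masses are not known exactly. Their poses are not given: they have to be found in the camera images.
- pump_a_mid (a point): a small hand pump (all look alike), standing upright at the start: round steel foot 44 mm across, 8 mm thick; white barrel 34 mm across up to 56 mm above the underside; then a thin stem with a black thumb cap 26 mm across, its top 90 mm above the underside with the plunger out. This point: on the axis, 40 mm above the underside, a good grasp height; z axis up along the pump; 0.18 kg; may be absent
- pump_a_plunger (a joint): how far this plunger is pushed down, m: 0 fully out (starts up to 1.5 mm in). A good one glides at about 3 N through its whole 24 mm stroke (cap top then 66 mm above the underside); a sticking one stops hard somewhere between 7 and 15 mm and no force takes it further. No spring: it stays where left
- pump_b_mid (a point): a small hand pump (all look alike), standing upright at the start: round steel foot 44 mm across, 8 mm thick; white barrel 34 mm across up to 56 mm above the underside; then a thin stem with a black thumb cap 26 mm across, its top 90 mm above the underside with the plunger out. This point: on the axis, 40 mm above the underside, a good grasp height; z axis up along the pump; 0.18 kg; may be absent
- pump_b_plunger (a joint): how far this plunger is pushed down, m: 0 fully out (starts up to 1.5 mm in). A good one glides at about 3 N through its whole 24 mm stroke (cap top then 66 mm above the underside); a sticking one stops hard somewhere between 7 and 15 mm and no force takes it further. No spring: it stays where left
- pump_c_mid (a point): a small hand pump (all look alike), standing upright at the start: round steel foot 44 mm across, 8 mm thick; white barrel 34 mm across up to 56 mm above the underside; then a thin stem with a black thumb cap 26 mm across, its top 90 mm above the underside with the plunger out. This point: on the axis, 40 mm above the underside, a good grasp height; z axis up along the pump; 0.18 kg; may be absent
- pump_c_plunger (a joint): how far this plunger is pushed down, m: 0 fully out (starts up to 1.5 mm in). A good one glides at about 3 N through its whole 24 mm stroke (cap top then 66 mm above the underside); a sticking one stops hard somewhere between 7 and 15 mm and no force takes it further. No spring: it stays where left
- pump_d_mid (a point): a small hand pump (all look alike), standing upright at the start: round steel foot 44 mm across, 8 mm thick; white barrel 34 mm across up to 56 mm above the underside; then a thin stem with a black thumb cap 26 mm across, its top 90 mm above the underside with the plunger out. This point: on the axis, 40 mm above the underside, a good grasp height; z axis up along the pump; 0.18 kg; may be absent
- pump_d_plunger (a joint): how far this plunger is pushed down, m: 0 fully out (starts up to 1.5 mm in). A good one glides at about 3 N through its whole 24 mm stroke (cap top then 66 mm above the underside); a sticking one stops hard somewhere between 7 and 15 mm and no force takes it further. No spring: it stays where left
- pump_e_mid (a point): a small hand pump (all look alike), standing upright at the start: round steel foot 44 mm across, 8 mm thick; white barrel 34 mm across up to 56 mm above the underside; then a thin stem with a black thumb cap 26 mm across, its top 90 mm above the underside with the plunger out. This point: on the axis, 40 mm above the underside, a good grasp height; z axis up along the pump; 0.18 kg; may be absent
- pump_e_plunger (a joint): how far this plunger is pushed down, m: 0 fully out (starts up to 1.5 mm in). A good one glides at about 3 N through its whole 24 mm stroke (cap top then 66 mm above the underside); a sticking one stops hard somewhere between 7 and 15 mm and no force takes it further. No spring: it stays where left
- pump_f_mid (a point): a small hand pump (all look alike), standing upright at the start: round steel foot 44 mm across, 8 mm thick; white barrel 34 mm across up to 56 mm above the underside; then a thin stem with a black thumb cap 26 mm across, its top 90 mm above the underside with the plunger out. This point: on the axis, 40 mm above the underside, a good grasp height; z axis up along the pump; 0.18 kg; may be absent
- pump_f_plunger (a joint): how far this plunger is pushed down, m: 0 fully out (starts up to 1.5 mm in). A good one glides at about 3 N through its whole 24 mm stroke (cap top then 66 mm above the underside); a sticking one stops hard somewhere between 7 and 15 mm and no force takes it further. No spring: it stays where left
- pump_g_mid (a point): a small hand pump (all look alike), standing upright at the start: round steel foot 44 mm across, 8 mm thick; white barrel 34 mm across up to 56 mm above the underside; then a thin stem with a black thumb cap 26 mm across, its top 90 mm above the underside with the plunger out. This point: on the axis, 40 mm above the underside, a good grasp height; z axis up along the pump; 0.18 kg; may be absent
- pump_g_plunger (a joint): how far this plunger is pushed down, m: 0 fully out (starts up to 1.5 mm in). A good one glides at about 3 N through its whole 24 mm stroke (cap top then 66 mm above the underside); a sticking one stops hard somewhere between 7 and 15 mm and no force takes it further. No spring: it stays where left
- cradle_stop (a point): end stop of the fixed aluminium packing cradle, a straight open-topped channel 54 mm wide between two rails 14 mm above its floor (floor 6 mm above the bench). This point: on the floor at the middle of the stop's inner face (stop 36 mm high); y axis along the channel away from the stop, x across it, z up. Pumps stand in a row here, beginning at the stop
- fence_face (a point): the cradle's sliding fence: a plate across the channel, 50 mm wide, 42 mm high, with a low carriage reaching 69 mm behind it; this point is at the bottom middle of the face that looks to the stop, on the channel floor. Axes as cradle_stop
- fence_grip (a point): middle of the upright black grip fin on the fence's carriage, 54 mm behind the fence face and 60 mm above the channel floor: fin 12 mm thick across the channel, 26 mm long along it, top 80 mm above the channel floor. The fence is slid along the channel by it (2.5 N friction) and stays where it is left
- fence (a joint): position of the fence along the channel, m, 0 to 0.140, growing away from the stop: clear length between stop and fence face = this + 0.040. It starts too near the stop for two pumps (clear length 40 to 70 mm)
- tray_floor (a point): the fixed shallow grey reject tray, 126 x 180 mm outside (x by y of its own frame), walls 4 mm thick and 24 mm high; this point is the middle of its inner floor, 4 mm above the bench
There are look-alikes about, which are no part of the job. What is shaped like the part that bears pump_f_mid but red or turquoise is not meant.

How it is judged:
At the end, for the whole second after the job is handed in: Plungers are down as far as they go (2.5 mm). Full-stroke pumps stand upright (0.12 rad) on the channel floor, within 10 mm of its middle line, less than 6 mm between neighbours, end stop to first, and last to fence. Sticking pumps stand upright on the tray floor (value of joint each of pump_a_plunger, pump_c_plunger, pump_d_plunger, pump_g_plunger above 0.0215 m and x of pump_a_mid in the frame of cradle_stop between -0.01 and 0.01 m and y of pump_a_mid in the frame of cradle_stop between 0.015 and 0.15 m and z of pump_a_mid in the frame of cradle_stop between 0.034 and 0.046 m and angle between each of pump_a_mid, pump_c_mid, pump_d_mid, pump_g_mid, pump_b_mid, pump_e_mid, pump_f_mid's own z axis and vertical below 0.12 rad and (horizontal distance between pump_a_mid and pump_c_mid below 0.05 m or horizontal distance between pump_a_mid and pump_d_mid below 0.05 m or horizontal distance between pump_a_mid and pump_g_mid below 0.05 m) and x of pump_c_mid in the frame of cradle_stop between -0.01 and 0.01 m and y of pump_c_mid in the frame of cradle_stop between 0.015 and 0.15 m and z of pump_c_mid in the frame of cradle_stop between 0.034 and 0.046 m and (horizontal distance between pump_c_mid and pump_a_mid below 0.05 m or horizontal distance between pump_c_mid and pump_d_mid below 0.05 m or horizontal distance between pump_c_mid and pump_g_mid below 0.05 m) and x of pump_d_mid in the frame of cradle_stop between -0.01 and 0.01 m and y of pump_d_mid in the frame of cradle_stop between 0.015 and 0.15 m and z of pump_d_mid in the frame of cradle_stop between 0.034 and 0.046 m and (horizontal distance between pump_d_mid and pump_a_mid below 0.05 m or horizontal distance between pump_d_mid and pump_c_mid below 0.05 m or horizontal distance between pump_d_mid and pump_g_mid below 0.05 m) and x of pump_g_mid in the frame of cradle_stop between -0.01 and 0.01 m and y of pump_g_mid in the frame of cradle_stop between 0.015 and 0.15 m and z of pump_g_mid in the frame of cradle_stop between 0.034 and 0.046 m and (horizontal distance between pump_g_mid and pump_a_mid below 0.05 m or horizontal distance between pump_g_mid and pump_c_mid below 0.05 m or horizontal distance between pump_g_mid and pump_d_mid below 0.05 m) and y of any of pump_a_mid, pump_c_mid, pump_d_mid, pump_g_mid in the frame of cradle_stop below 0.028 m and y of any of pump_a_mid, pump_c_mid, pump_d_mid, pump_g_mid in the frame of fence_face above -0.028 m and value of joint pump_b_plunger above 0.0055 m and x of pump_b_mid in the frame of tray_floor between -0.045 and 0.045 m and y of pump_b_mid in the frame of tray_floor between -0.072 and 0.072 m and z of pump_b_mid in the frame of tray_floor between 0.034 and 0.046 m and value of joint pump_e_plunger above 0.0115 m and x of pump_e_mid in the frame of tray_floor between -0.045 and 0.045 m and y of pump_e_mid in the frame of tray_floor between -0.072 and 0.072 m and z of pump_e_mid in the frame of tray_floor between 0.034 and 0.046 m and value of joint pump_f_plunger above 0.0085 m and x of pump_f_mid in the frame of tray_floor between -0.045 and 0.045 m and y of pump_f_mid in the frame of tray_floor between -0.072 and 0.072 m and z of pump_f_mid in the frame of tray_floor between 0.034 and 0.046 m); the robot touches nothing.
Of pump_a, pump_c, pump_d, pump_g only 2 to 3 are there at a start; the rules pass over those that are not, and their reading is None.
Of pump_b, pump_e, pump_f only 2 to 3 are there at a start; the rules pass over those that are not, and their reading is None.
At some moment in a run one of pump_a, pump_b, pump_c, pump_d, pump_e, pump_f, pump_g may be knocked a few centimetres aside while the robot is not near it.
It also fails if it takes over 210 s, if anything falls off the work surface, if the arm or the gripper's body presses on something with over 40 N, if the wrist force passes 120 N, or if a joint passes its speed limit or range.

### The arm

A 6-joint arm with a two-finger parallel gripper is mounted at the origin on a cart in front of the work surface, level with it; the furniture and walls round the work are solid. World frame = base frame: x ahead of the robot, y to its left, z up, the work surface at z = 0. Lengths are in m, angles in rad, forces in N, time in s.
With the tool pointing down it reaches from about 0.3 to 0.875 m from the base axis. Payload 4.2 kg.
Tool frame: the origin (TCP) lies at the very end of the fingers, on their centre line; the grasp point (between the pads) lies arm.grip_point_offset behind it (arm.grip_point_offset is the distance from the TCP to the grasp point, in m); z points along the fingers, y is the line along which they close (so a half turn about z gives the same grasp; the last joint's range is limited). The gripper opens to 85 mm and grips with 20 to 120 N. Pads are 22 mm wide; open, the fingers measure 114 mm over their backs; the gripper's body (76 mm by 85 mm) begins 54 mm behind the grasp point. The pads swing forward as they close: fully open they stand 13 mm farther back than shut.
Start: joints at [-1.298, 0.32, 1.565, -0, 1.257, -0.02], TCP at [0.166, -0.551, 0.199] pointing down, gripper open.
Joint ranges: [-3.11, 3.11], [-0.84, 2.01], [0.21, 2.61], [-1.34, 4.49], [0.05, 2.63], [-2.56, 2.56]. Speed limits (rad/s): [2.57, 2.57, 3.14, 3.14, 3.14, 3.14].

### API

Orientations are given as a 3x3 rotation matrix whose columns are the frame's x, y, z axes.
In Python, from plant import arm, eyes, ticket gives the robot as it stands.
- The arm moves only by the tool arm_command, never from a script. Its argument "plan" is a list of rows, each an object of numbers: "tx", "ty", "tz": the shift along the tool's x, y, z in units of 50 mm (1.0 is 50 mm); "yaw": the turn about the tool's z in units of 8 degrees (1.0 is 8 degrees). In form: [{"tx": .., "ty": .., "tz": .., "yaw": ..}, ...]. A call has 1 to 10 rows; each row shifts and turns the commanded pose from where the row before left it, along the tool's axes as they then stand; what a row does not reach is not made up. A row lasts 1/10 s, in which the tool goes at most 50 mm and 8.59 degrees, less where a joint would pass 70% of its speed; a pose out of reach is approached as far as the arm can. A call is refused whole if a number of a shift passes 1 or a number of a turn 1, either way. A call with a gripper value outside its range is refused whole. "claw" is the gripper's target within -1 to 1 (fully open at 1, half-way at 0, shut at -1), set as the call begins (left out, the last holds). The fingers move at their own pace and stop on an object; the grip force is fixed at half the most. Time passes only in rows, so rows that do not move let the fingers close. It gives the time, the measured TCP pose, the force, the opening and the grip force at its end, in the units of the state.
- arm.get_obs(): the state, without advancing time (a new reading comes with each control period).
- eyes.read_camera(name): name is "scene" or "side" or "wrist"; returns a dict with "img" (420x560x3 uint8, blue, green, red), "fx", "fy", "cx", "cy" (pixels), "T" (4x4, takes a point from camera to world coordinates); the wrist camera has in their place "mount" (4x4, takes a point from camera to tool coordinates, whose origin is the TCP and whose axes are the flange's). Camera axes: x right, y down, z forward; pixel columns grow to the right and rows downward; lengths in m; the calibration is good to about 2 mm. A picture is of the moment at which its call begins: read the wrist's pose just before it. There is no depth.
- ticket.close_job(): hands the job in; it is judged then, once.
The state is a dict: "time_s": time; "joint_positions": joint angles; "joint_vel": joint speeds; "joint_efforts": joint torques, N m; "ee_pos": TCP position; "tool_rot": TCP orientation; "force": force on the tool from outside, world axes, zero at the start; "moment": the same for the moment, N m; "grip_width": finger opening in m; "grip_force": force on a finger pad.
Only numpy, scipy, OpenCV 4.12 (cv2) and the standard library are available. Lean on these libraries where they do the work, as an engineer would, in place of code of your own. Each camera call takes 0.05 s, during which the arm holds its last target. There are 200 camera calls.

## Working session

There is one attempt and no reset: what is moved stays moved. The work goes in short steps, Python scripts to look and compute and a tool call to move; the robot and the scene stay as the last step left them, time stands still between calls to the robot, and variables do not carry over. Pictures are saved under pics/ and viewed, at most 14 in all, crops included, and the job is handed in when it is done.

Besides the shell and the picture viewer there is one more tool, called after "Request:" as a command line: name --argument value ..., lists and objects as JSON in quotes. arm_command: Moves the arm, as the interface text tells. Its arguments: {"type":"object","properties":{"plan":{"type":"array","items":{"type":"object","properties":{"tx":{"type":"number"},"ty":{"type":"number"},"tz":{"type":"number"},"yaw":{"type":"number"}}}},"claw":{"type":"number"}},"required":["plan"]}

```bash
ls; mkdir -p pics; python3 - <<'E'
from plant import arm,eyes
import cv2
o=arm.get_obs();print(o['time_s'],o['ee_pos'],o['tool_rot'],o['grip_width'],arm.grip_point_offset)
for n in['scene','side']:
    c=eyes.read_camera(n);cv2.imwrite(f'pics/{n}0.png',c['img']);print(n,c['fx'],c['fy'],c['cx'],c['cy'],c['T'].round(4).tolist())
c=eyes.read_camera('wrist');cv2.imwrite('pics/w0.png',c['img']);print(c['fx'],c['fy'],c['cx'],c['cy'],c['mount'].round(4).tolist())
E
```

```text
pics
0.0 [ 0.16584789 -0.55002194  0.19849745] [[ 9.57435667e-01  2.88646408e-01 -4.42263287e-04]
 [ 2.88646741e-01 -9.57434233e-01  1.65803280e-03]
 [ 5.51472002e-05 -1.71511760e-03 -9.99998528e-01]] 0.08541484635773665 0.0187
scene 435.52523966773305 435.52523966773305 285.49924065870033 206.71288705889503 [[-0.918, -0.2858, 0.2751, 0.2037], [-0.3965, 0.6814, -0.6152, 0.6686], [-0.0116, -0.6738, -0.7388, 0.8408], [0.0, 0.0, 0.0, 1.0]]
side 496.3969578286253 496.3969578286253 283.69575508347896 209.3196994631492 [[-0.8797, -0.3239, 0.3482, 0.121], [-0.4755, 0.586, -0.6561, 0.7127], [0.0085, -0.7428, -0.6695, 0.8065], [0.0, 0.0, 0.0, 1.0]]
360.8436680726105 360.8436680726105 276.43882037095716 211.43670612404702 [[-0.0011, -0.9652, -0.2617, 0.0664], [1.0, -0.001, -0.0006, -0.0002], [0.0003, -0.2617, 0.9652, -0.1731], [0.0, 0.0, 0.0, 1.0]]
```

View pics/scene0.png

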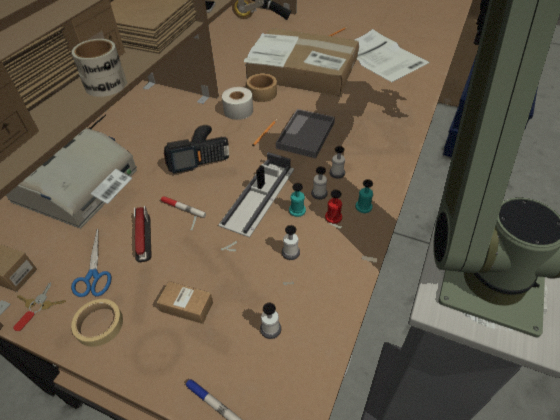

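View pics/side0.png

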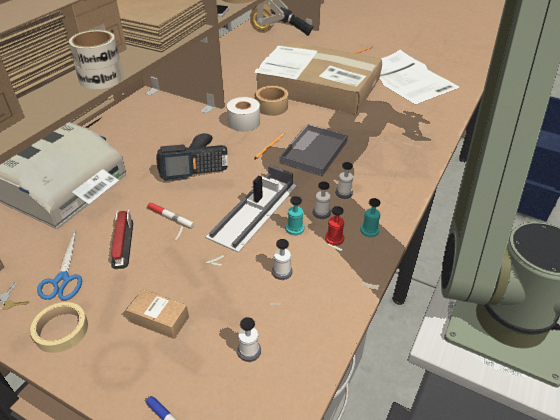

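The scene view shows four white pumps at about (338,162), (320,183), (290,242) and (270,320). Two turquoise ones and one red are look-alikes. The cradle is at about (258,195) and the tray at (306,132). Next I'll enlarge the cradle area to tell the stop from the fence, and check the wrist view for hidden pumps.

```bash
cat > h.py <<'E'
from plant import arm,eyes
import cv2,numpy as np
def cam(n):
    o=arm.get_obs();c=eyes.read_camera(n)
    if n=='wrist':
        W=np.eye(4);W[:3,:3]=o['tool_rot'];W[:3,3]=o['ee_pos'];c['T']=W@c['mount']
    c['o']=o
    return c
def cast(c,u,v,z):
    d=c['T'][:3,:3]@np.array([(u-c['cx'])/c['fx'],(v-c['cy'])/c['fy'],1]);p=c['T'][:3,3]
    return p+d*(z-p[2])/d[2]
def proj(c,p):
    q=c['T'][:3,:3].T@(np.array(p)-c['T'][:3,3]);return np.array([c['cx']+c['fx']*q[0]/q[2],c['cy']+c['fy']*q[1]/q[2]])
def tri(o,xy,ztcp=None,yaw=0):
    """world target -> tool-axis shift units"""
    R=np.array(o['tool_rot']);p=np.array(o['ee_pos']);d=np.array([xy[0],xy[1],p[2] if ztcp is None else ztcp])-p
    return (R.T@d/0.05).round(2)
E
python3 - <<'E'
import cv2
a=cv2.imread('pics/scene0.png')[110:260,210:390];cv2.imwrite('pics/c1.png',cv2.resize(a,None,fx=4,fy=4,interpolation=cv2.INTER_CUBIC))
from h import *
c=cam('scene')
for n,u,v,z in [('p1 foot',338,172,.02),('p2',320,192,.02),('p3',290,254,.01),('p4',270,332,.01),('tray',306,132,.01),('cap1',339,151,.09),('cap2',321,172,.09),('cap3',291,230,.09),('cap4',269,308,.09),('fin',261,170,.086)]: print(n,cast(c,u,v,z)[:2].round(3))
E
```

```text
p1 foot [ 0.427 -0.189]
p2 [ 0.446 -0.098]
p3 [0.444 0.111]
p4 [0.405 0.308]
tray [ 0.578 -0.331]
cap1 [ 0.432 -0.194]
cap2 [ 0.448 -0.099]
cap3 [0.444 0.103]
cap4 [0.408 0.298]
fin [ 0.592 -0.052]
```

View pics/c1.png

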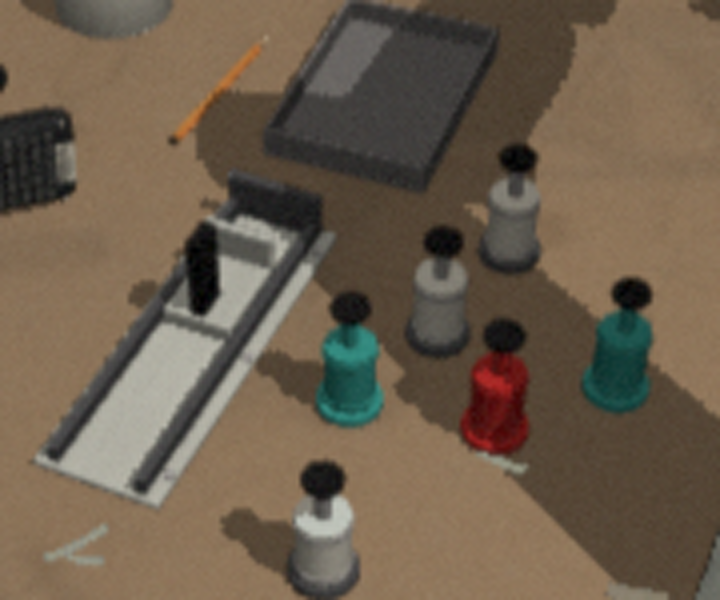

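View pics/w0.png

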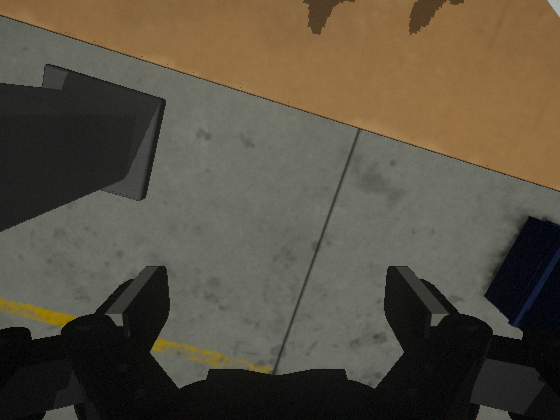

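The crop shows the dark stop plate at the far (−y) end of the cradle. The light-grey fence plate, its carriage and the black fin lie on the near side of it. The tray is beyond. The wrist view shows only floor and bench edge, with no pumps. I'll get the cradle and tray frames from rail and rim pixels.

```bash
python3 - <<'E'
from h import *
c=cam('scene')
P=lambda a,z:cast(c,210+a[0]/4,110+a[1]/4,z)
l0,l1,r0,r1=[P(a,.02) for a in [(55,450),(213,225),(143,482),(305,238)]]
for n,a,b in[('l',l0,l1),('r',r0,r1)]: d=a-b;print(n,a.round(3),b.round(3),np.degrees(np.arctan2(d[1],d[0])))
print('stop top',P((230,175),.042).round(3),P((322,200),.042).round(3))
print('fence top',P((205,222),.048).round(3),P((275,245),.048).round(3))
print('fin top',P((202,230),.086).round(3))
print('tray rim',[P(a,.024)[:2].round(3).tolist() for a in[(350,2),(498,33),(425,175),(268,130)]])
print('looks',[cast(c,u,v,.01)[:2].round(3).tolist() for u,v in[(297,212),(334,219),(364,209)]])
E
```

```text
l [0.629 0.093 0.02 ] [ 0.627 -0.131  0.02 ] 89.45146075912544
r [0.567 0.094 0.02 ] [ 0.563 -0.144  0.02 ] 88.84437675220568
stop top [ 0.627 -0.161  0.042] [ 0.557 -0.162  0.042]
fence top [ 0.619 -0.104  0.048] [ 0.566 -0.102  0.048]
fin top [ 0.597 -0.06   0.086]
tray rim [[0.637, -0.406], [0.515, -0.412], [0.508, -0.233], [0.632, -0.236]]
looks [[0.479, -0.018], [0.384, -0.032], [0.324, -0.094]]
```

Request:
arm_command --plan '[{"yaw":-1},{"yaw":-1},{"yaw":-1},{"yaw":-1},{"yaw":-1},{"yaw":-1},{"yaw":-1},{"yaw":-1},{"yaw":-1},{"yaw":-0.05}]' --claw 1

```text
invalid input
```

Request:
arm_command --plan '[{"tx":0.7,"ty":0.614},{"tx":0.7,"ty":0.614},{"tx":0.7,"ty":0.614},{"tx":0.7,"ty":0.614},{"tx":0.7,"ty":0.614},{"tx":0.7,"ty":0.614},{"tx":0.7,"ty":0.614},{"tx":0.7,"ty":0.614},{"tx":0.7,"ty":0.614},{"tx":0.7,"ty":0.614}]'

```text
invalid input
```

Request:
arm_command --plan '[{"tx":0.7,"ty":0.614},{"tx":0.7,"ty":0.614},{"tx":0.7,"ty":0.614},{"tx":0.7,"ty":0.614},{},{}]'

```text
invalid input
```

```bash
python3 - <<'E'
from h import *
c=cam('wrist');print(c['o']['ee_pos'],c['o']['tool_rot'],c['o']['force'],c['o']['time_s'])
s=cam('scene')
cv2.imwrite('pics/m1.png',np.hstack([cv2.resize(c['img'],(400,300)),cv2.resize(s['img'],(400,300))]));cv2.imwrite('pics/w1.png',c['img']);cv2.imwrite('pics/s1.png',s['img'])
E
```

```text
[ 0.16589186 -0.55029533  0.1989193 ] [[ 9.57449366e-01  2.88601231e-01 -2.03547395e-04]
 [ 2.88601300e-01 -9.57449034e-01  7.98556809e-04]
 [ 3.55782215e-05 -8.23321753e-04 -9.99999660e-01]] [ 0.71659022  0.28585699 -0.28138405] 0.25
```

View pics/m1.png

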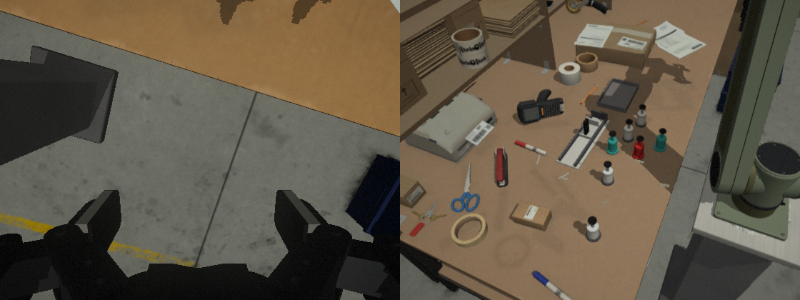

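The picture shows that nothing moved. Every row needs all four numbers, so I'll resend.

Request:
arm_command --plan '[{"tx":0,"ty":0,"tz":0,"yaw":-1},{"tx":0,"ty":0,"tz":0,"yaw":-1},{"tx":0,"ty":0,"tz":0,"yaw":-1},{"tx":0,"ty":0,"tz":0,"yaw":-1},{"tx":0,"ty":0,"tz":0,"yaw":-1},{"tx":0,"ty":0,"tz":0,"yaw":-1},{"tx":0,"ty":0,"tz":0,"yaw":-1},{"tx":0,"ty":0,"tz":0,"yaw":-1},{"tx":0,"ty":0,"tz":0,"yaw":-1},{"tx":0,"ty":0,"tz":0,"yaw":-0.05}]' --claw 1

```text
time_s: 1.35
ee_pos: [0.166, -0.5505, 0.1993]
tool_rot: [[0.014, 1.0, 0.0], [1.0, -0.014, -0.0], [-0.0, 0.0, -1.0]]
force: [0.6, -0.3, -0.2]
grip_width: 0.0855
grip_force: 0.0
```

Request:
arm_command --plan '[{"tx":0.7,"ty":0.614,"tz":0,"yaw":0},{"tx":0.7,"ty":0.614,"tz":0,"yaw":0},{"tx":0.7,"ty":0.614,"tz":0,"yaw":0},{"tx":0.7,"ty":0.614,"tz":0,"yaw":0},{"tx":0.7,"ty":0.614,"tz":0,"yaw":0},{"tx":0.7,"ty":0.614,"tz":0,"yaw":0},{"tx":0.7,"ty":0.614,"tz":0,"yaw":0},{"tx":0.7,"ty":0.614,"tz":0,"yaw":0},{"tx":0.7,"ty":0.614,"tz":0,"yaw":0},{"tx":0.7,"ty":0.614,"tz":0,"yaw":0}]'

```text
time_s: 2.35
ee_pos: [0.4791, -0.2034, 0.1996]
tool_rot: [[0.017, 1.0, 0.001], [1.0, -0.017, -0.0], [-0.0, 0.001, -1.0]]
force: [-0.1, -1.3, -0.7]
grip_width: 0.0853
grip_force: 0.0
```

Request:
arm_command --plan '[{"tx":0.7,"ty":0.614,"tz":0,"yaw":0},{"tx":0.7,"ty":0.614,"tz":0,"yaw":0},{"tx":0.7,"ty":0.614,"tz":0,"yaw":0},{"tx":0.7,"ty":0.614,"tz":0,"yaw":0},{"tx":0,"ty":0,"tz":0,"yaw":0},{"tx":0,"ty":0,"tz":0,"yaw":0},{"tx":0,"ty":0,"tz":0,"yaw":0}]'

```text
time_s: 3.05
ee_pos: [0.602, -0.0675, 0.1992]
tool_rot: [[0.016, 1.0, -0.001], [1.0, -0.016, -0.0], [-0.001, -0.001, -1.0]]
force: [-0.3, -0.7, 0.6]
grip_width: 0.0855
grip_force: 0.0
```

```bash
python3 - <<'E'
from h import *
c=cam('wrist');print(c['o']['ee_pos'],c['o']['tool_rot'],c['o']['force'],c['o']['time_s'])
s=cam('scene')
cv2.imwrite('pics/m2.png',np.hstack([cv2.resize(c['img'],(400,300)),cv2.resize(s['img'],(400,300))]));cv2.imwrite('pics/w1.png',c['img']);cv2.imwrite('pics/s1.png',s['img'])
E
```

```text
[ 0.6020184  -0.06752226  0.19922024] [[ 1.62341951e-02  9.99867907e-01 -7.86498574e-04]
 [ 9.99868088e-01 -1.62345870e-02 -4.94443073e-04]
 [-5.07146240e-04 -7.78367940e-04 -9.99999568e-01]] [-0.28788294 -0.6522508   0.55225184] 3.05
```

View pics/m2.png

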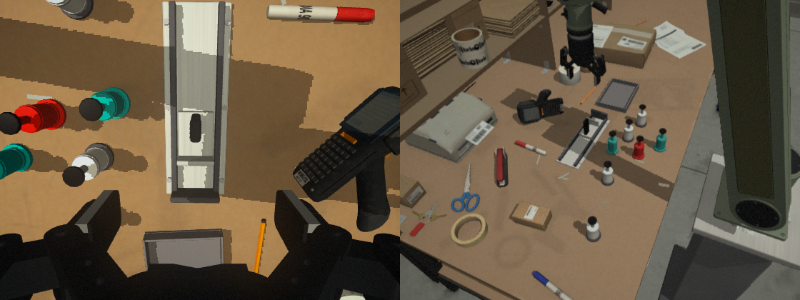

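The wrist view now shows the cradle, with the fin at about (195,125) in the half-size image and the stop at (195,195). The scene view shows the same four white pumps and no others. I'll measure the fin, rails and stop.

```bash
python3 - <<'E'
from h import *
c=cam('wrist');g=cv2.cvtColor(c['img'],cv2.COLOR_BGR2GRAY)
m=(g[140:215,255:295]<35).astype(np.uint8)
n,l,st,ce=cv2.connectedComponentsWithStats(m);i=1+st[1:,4].argmax();print('fin bbox',st[i],ce[i]);x,y,w,h,_=st[i];x+=255;y+=140
print('fin top pts (bottom edge/top edge)',cast(c,x+w/2,y+h,.086)[:2],cast(c,x+w/2,y,.086)[:2], cast(c,x+w/2,y,.03)[:2])
for v in (60,120): print('row',v,g[v,225:325].tolist())
print('col',g[205:290,300].tolist())
for v in(60,120):
    for u in (236,316): print(v,u,cast(c,u,v,.02)[:2].round(4))
cv2.imwrite('pics/c2.png',cv2.resize(c['img'][120:300,210:340],None,fx=3,fy=3))
E
```

```text
fin bbox [20 21  1  1  1] [20. 21.]
fin top pts (bottom edge/top edge) [ 0.60187083 -0.0385472 ] [ 0.60188549 -0.03775511] [ 0.60159113 -0.04483167]
row 60 [139, 142, 142, 170, 211, 217, 219, 222, 219, 217, 213, 211, 84, 96, 97, 92, 93, 96, 95, 82, 58, 75, 143, 143, 142, 140, 139, 139, 146, 147, 153, 222, 224, 222, 222, 222, 219, 220, 220, 216, 220, 219, 221, 217, 218, 223, 216, 219, 221, 216, 220, 222, 220, 214, 217, 222, 220, 216, 220, 214, 213, 221, 218, 217, 215, 217, 217, 222, 218, 216, 220, 216, 216, 216, 218, 210, 212, 216, 211, 57, 84, 101, 94, 92, 91, 90, 90, 83, 96, 143, 143, 147, 144, 146, 142, 144, 161, 87, 91, 141]
row 120 [85, 82, 85, 83, 75, 117, 144, 142, 144, 144, 143, 140, 135, 54, 62, 60, 60, 60, 63, 63, 58, 45, 93, 149, 142, 140, 141, 142, 143, 143, 145, 146, 149, 149, 151, 149, 144, 142, 145, 142, 145, 145, 144, 144, 143, 142, 144, 148, 144, 144, 147, 147, 142, 145, 146, 143, 144, 147, 140, 140, 146, 145, 144, 141, 143, 144, 146, 140, 140, 145, 147, 145, 146, 148, 141, 143, 142, 57, 50, 61, 59, 63, 57, 60, 64, 63, 110, 141, 139, 144, 147, 142, 143, 137, 122, 87, 85, 89, 90, 88]
col [39, 41, 43, 38, 41, 42, 46, 41, 45, 44, 47, 45, 45, 46, 46, 46, 50, 47, 49, 49, 50, 53, 52, 52, 52, 51, 51, 53, 51, 54, 53, 54, 53, 55, 57, 56, 53, 54, 53, 51, 54, 57, 54, 55, 53, 54, 54, 56, 55, 55, 57, 53, 57, 58, 58, 59, 58, 57, 59, 60, 60, 60, 50, 42, 42, 42, 42, 44, 42, 42, 47, 47, 56, 58, 56, 59, 57, 60, 63, 143, 142, 143, 141, 142, 139]
60 236 [0.5673 0.0462]
60 316 [0.64   0.0449]
120 236 [ 0.5648 -0.0067]
120 316 [ 0.6406 -0.008 ]
```

View pics/c2.png

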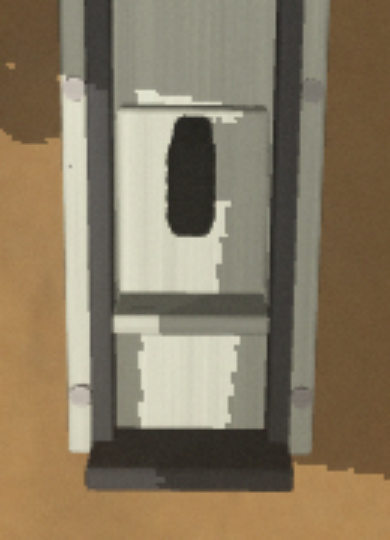

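```bash
cat >> h.py <<'E'
def caps(c,z=.09):
    """black round caps -> candidates (u,v,area,x,y)"""
    g=c['img'].max(2);m=cv2.morphologyEx((g<45).astype(np.uint8),cv2.MORPH_OPEN,np.ones((3,3)))
    n,l,st,ce=cv2.connectedComponentsWithStats(m);r=[]
    for i in range(1,n):
        x,y,w,h,a=st[i]
        if 60<a<3000 and .5<w/h<2 and a>.6*w*h: r.append([*ce[i].round(1),int(a),*cast(c,*ce[i],z)[:2].round(4)])
    return r
E
python3 - <<'E'
from h import *
c=cam('wrist')
for n,u,v,z in[('stop',274.3,262.7,.006),('axis60',275,60,.02),('axis120',274.3,120,.02),('fenceface',274,231,.048),('fin front top',273.7,199,.086),('fin top-back?',273.7,175,.086)]: print(n,cast(c,u,v,z)[:2].round(4))
for n in('scene','side'):
    print(n)
    for r in caps(cam(n)): 
        if .3<r[3]<.7 and -.3<r[4]<.4: print([float(x) for x in r])
E
```

```text
stop [ 0.5982 -0.159 ]
axis60 [0.6029 0.0456]
axis120 [ 0.6012 -0.0073]
fenceface [ 0.5991 -0.1086]
fin front top [ 0.5999 -0.0687]
fin top-back? [ 0.6003 -0.0489]
scene
[277.1, 160.4, 165.0, 0.5675, -0.0969]
[290.3, 229.6, 73.0, 0.446, 0.1026]
[268.9, 308.6, 99.0, 0.4075, 0.2994]
side
```

Request:
arm_command --plan '[{"tx":0.25,"ty":-0.04,"tz":0.8,"yaw":0},{"tx":0,"ty":0,"tz":0.8,"yaw":0},{"tx":0,"ty":0,"tz":0.8,"yaw":0},{"tx":0,"ty":0,"tz":0.64,"yaw":0},{"tx":0,"ty":0,"tz":0,"yaw":0},{"tx":0,"ty":0,"tz":0,"yaw":0}]'

```text
time_s: 3.95
ee_pos: [0.6013, -0.0546, 0.0479]
tool_rot: [[0.015, 1.0, 0.0], [1.0, -0.015, -0.0], [-0.0, 0.0, -1.0]]
force: [0.1, 0.1, 0.5]
grip_width: 0.0851
grip_force: 0.0
```

Request:
arm_command --plan '[{"tx":0,"ty":0,"tz":0,"yaw":0},{"tx":0,"ty":0,"tz":0,"yaw":0},{"tx":0,"ty":0,"tz":0,"yaw":0},{"tx":0,"ty":0,"tz":0,"yaw":0},{"tx":0,"ty":0,"tz":0,"yaw":0},{"tx":0,"ty":0,"tz":0,"yaw":0},{"tx":0,"ty":0,"tz":0,"yaw":0},{"tx":0,"ty":0,"tz":0,"yaw":0}]' --claw -1

```text
time_s: 4.75
ee_pos: [0.5995, -0.0542, 0.048]
tool_rot: [[0.015, 1.0, -0.003], [1.0, -0.015, 0.0], [0.0, -0.003, -1.0]]
force: [-4.1, 0.3, 6.3]
grip_width: 0.0095
grip_force: 60.0
```

Request:
arm_command --plan '[{"tx":0.3,"ty":0,"tz":0,"yaw":0},{"tx":0.3,"ty":0,"tz":0,"yaw":0},{"tx":0.3,"ty":0,"tz":0,"yaw":0},{"tx":0.3,"ty":0,"tz":0,"yaw":0},{"tx":0.3,"ty":0,"tz":0,"yaw":0},{"tx":0.3,"ty":0,"tz":0,"yaw":0},{"tx":0.3,"ty":0,"tz":0,"yaw":0},{"tx":0.2,"ty":0,"tz":0,"yaw":0},{"tx":0,"ty":0,"tz":0,"yaw":0},{"tx":0,"ty":0,"tz":0,"yaw":0}]'

```text
time_s: 5.75
ee_pos: [0.6028, 0.0624, 0.048]
tool_rot: [[0.015, 1.0, 0.001], [1.0, -0.015, 0.002], [0.002, 0.001, -1.0]]
force: [-1.7, 2.5, 5.4]
grip_width: 0.0098
grip_force: 59.9
```

Request:
arm_command --plan '[{"tx":0,"ty":0,"tz":0,"yaw":0},{"tx":0,"ty":0,"tz":0,"yaw":0},{"tx":0,"ty":0,"tz":0,"yaw":0},{"tx":0,"ty":0,"tz":0,"yaw":0},{"tx":0,"ty":0,"tz":0,"yaw":0},{"tx":0,"ty":0,"tz":-0.8,"yaw":0},{"tx":0,"ty":0,"tz":-0.8,"yaw":0},{"tx":0,"ty":0,"tz":-0.8,"yaw":0},{"tx":0,"ty":0,"tz":-0.64,"yaw":0}]' --claw 1

```text
time_s: 6.65
ee_pos: [0.6031, 0.0607, 0.2019]
tool_rot: [[0.014, 1.0, 0.002], [1.0, -0.014, 0.0], [0.0, 0.002, -1.0]]
force: [0.1, -0.1, -0.6]
grip_width: 0.0855
grip_force: 0.0
```

Request:
arm_command --plan '[{"tx":0.2,"ty":-0.78,"tz":0,"yaw":0},{"tx":0.2,"ty":-0.78,"tz":0,"yaw":0},{"tx":0.2,"ty":-0.78,"tz":0,"yaw":0},{"tx":0.2,"ty":-0.78,"tz":0,"yaw":0},{"tx":0,"ty":0,"tz":0,"yaw":0},{"tx":0,"ty":0,"tz":0,"yaw":0},{"tx":0,"ty":0,"tz":0,"yaw":0},{"tx":0,"ty":0,"tz":0,"yaw":0}]'

```text
time_s: 7.45
ee_pos: [0.4483, 0.1028, 0.1992]
tool_rot: [[0.015, 1.0, 0.0], [1.0, -0.015, -0.0], [-0.0, 0.0, -1.0]]
force: [0.4, -0.3, -0.5]
grip_width: 0.0854
grip_force: 0.0
```

```bash
python3 - <<'E'
from h import *
c=cam('wrist');o=c['o'];print(o['ee_pos'],o['force'])
for r in caps(c): print([float(x) for x in r],tri(o,r[3:5]))
s=cam('scene')
cv2.imwrite('pics/m3.png',np.hstack([cv2.resize(c['img'],(400,300)),cv2.resize(s['img'],(400,300))]))
E
```

```text
[0.44833746 0.10278137 0.19920461] [ 0.39560872 -0.29884306 -0.45737137]
[276.7, 202.5, 536.0, 0.4487, 0.1002] [-0.05  0.01  0.  ]
[318.5, 338.5, 585.0, 0.4841, -0.0258] [-2.56  0.75  0.  ]
[216.4, 353.5, 551.0, 0.3917, -0.0399] [-2.87 -1.09 -0.  ]
```

View pics/m3.png

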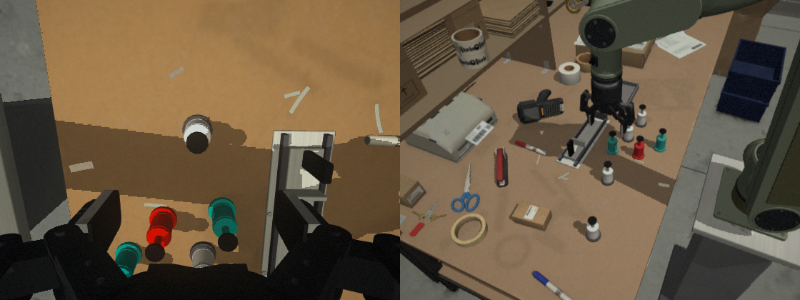

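The wrist view shows pump p3 (white, cap at full-res pixel (277,202)) directly below the tool. I'll shut the fingers and push in steps.

Request:
arm_command --plan '[{"tx":-0.05,"ty":0,"tz":0,"yaw":0},{"tx":0,"ty":0,"tz":0.4,"yaw":0},{"tx":0,"ty":0,"tz":0.4,"yaw":0},{"tx":0,"ty":0,"tz":0.4,"yaw":0},{"tx":0,"ty":0,"tz":0.4,"yaw":0},{"tx":0,"ty":0,"tz":0,"yaw":0},{"tx":0,"ty":0,"tz":0,"yaw":0},{"tx":0,"ty":0,"tz":0,"yaw":0},{"tx":0,"ty":0,"tz":0,"yaw":0}]' --claw -1

```text
time_s: 8.45
ee_pos: [0.448, 0.1006, 0.1203]
tool_rot: [[0.014, 1.0, 0.002], [1.0, -0.014, 0.0], [0.0, 0.002, -1.0]]
force: [0.8, -0.1, 0.7]
grip_width: 0.0003
grip_force: 0.0
```

Request:
arm_command --plan '[{"tx":0,"ty":0,"tz":0.4,"yaw":0},{"tx":0,"ty":0,"tz":0.15,"yaw":0},{"tx":0,"ty":0,"tz":0.1,"yaw":0},{"tx":0,"ty":0,"tz":0.1,"yaw":0},{"tx":0,"ty":0,"tz":0.03,"yaw":0},{"tx":0,"ty":0,"tz":0,"yaw":0},{"tx":0,"ty":0,"tz":0,"yaw":0}]'

```text
time_s: 9.15
ee_pos: [0.4474, 0.1005, 0.0806]
tool_rot: [[0.014, 1.0, 0.001], [1.0, -0.014, 0.0], [0.0, 0.001, -1.0]]
force: [0.8, 0.2, -0.3]
grip_width: 0.0002
grip_force: 0.0
```

Request:
arm_command --plan '[{"tx":0,"ty":0,"tz":0.03,"yaw":0},{"tx":0,"ty":0,"tz":0.03,"yaw":0},{"tx":0,"ty":0,"tz":0,"yaw":0}]'

```text
time_s: 9.45
ee_pos: [0.447, 0.1004, 0.0771]
tool_rot: [[0.014, 1.0, -0.0], [1.0, -0.014, -0.0], [-0.0, -0.0, -1.0]]
force: [0.5, -0.3, 0.4]
grip_width: -0.0001
grip_force: 0.0
```

Request:
arm_command --plan '[{"tx":0,"ty":0,"tz":0.03,"yaw":0},{"tx":0,"ty":0,"tz":0.03,"yaw":0},{"tx":0,"ty":0,"tz":0,"yaw":0}]'

```text
time_s: 9.75
ee_pos: [0.4469, 0.1004, 0.0741]
tool_rot: [[0.014, 1.0, -0.001], [1.0, -0.014, -0.0], [-0.0, -0.001, -1.0]]
force: [0.0, 0.1, -0.5]
grip_width: -0.0001
grip_force: 0.0
```

Request:
arm_command --plan '[{"tx":0,"ty":0,"tz":0.06,"yaw":0},{"tx":0,"ty":0,"tz":0.06,"yaw":0},{"tx":0,"ty":0,"tz":0.04,"yaw":0},{"tx":0,"ty":0,"tz":0.03,"yaw":0},{"tx":0,"ty":0,"tz":0,"yaw":0}]'

```text
time_s: 10.25
ee_pos: [0.447, 0.1004, 0.0645]
tool_rot: [[0.014, 1.0, -0.001], [1.0, -0.014, -0.0], [-0.0, -0.001, -1.0]]
force: [0.1, 0.3, -0.0]
grip_width: 0.0
grip_force: 0.0
```

```bash
python3 - <<'E'
from h import *
c=cam('side');o=c['o'];print(o['ee_pos'],o['force'],o['moment'])
w=cam('wrist')
u,v=proj(c,[.448,.1,.05]).astype(int)
a=c['img'][v-50:v+50,u-60:u+60]
cv2.imwrite('pics/m4.png',np.hstack([cv2.resize(a,(400,333)),cv2.resize(w['img'],(400,333))]))
E
```

```text
[0.4469802  0.10042042 0.06452124] [ 0.1407529   0.31387723 -0.02393196] [0.00738466 0.03634565 0.00419954]
```

View pics/m4.png

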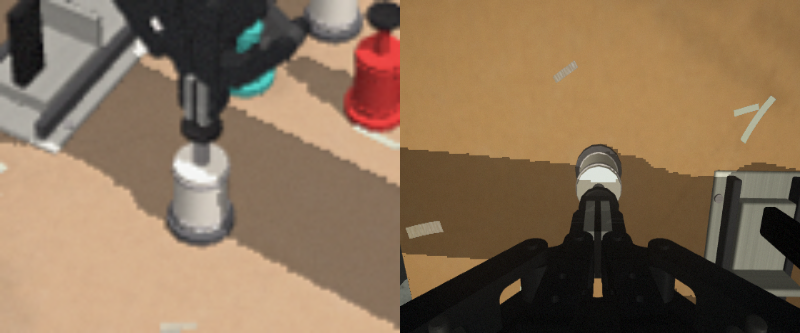

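The picture shows the fingertips at the cap, with plenty of stem still showing. I'll check where the TCP projects before pushing on.

```bash
python3 - <<'E'
from h import *
c=cam('side');o=c['o']
u,v=proj(c,[.448,.1,.05]).astype(int)
f=lambda p:((proj(c,p)-[u-60,v-50])*400/120).round()
print('tcp',f(o['ee_pos']))
for z in(0,.008,.056,.066,.09): print(z,f([.448,.1,z]))
w=cam('wrist');print(proj(w,o['ee_pos']),[proj(w,[.448,.1,z]).round() for z in(.056,.066,.09)])
print(o['joint_positions'],o['ee_pos'])
E
```

```text
tcp [202. 152.]
0 [201. 221.]
0.008 [201. 213.]
0.056 [201. 161.]
0.066 [201. 150.]
0.09 [202. 123.]
[276.031247   248.26313947] [array([278., 243.]), array([278., 250.]), array([278., 270.])]
[ 1.95952986e-01  2.77026365e-01  2.01561633e+00 -1.14613737e-04
  8.48904316e-01  2.10420719e-01] [0.44721236 0.10046537 0.06477985]
```

```bash
python3 - <<'E'
from h import *
c=cam('side');s=cam('scene');w=cam('wrist')
u,v=proj(c,[.448,.1,.06]).astype(int);a=cv2.resize(c['img'][v-30:v+30,u-28:u+28],(260,280),interpolation=cv2.INTER_CUBIC)
u,v=proj(s,[.448,.1,.06]).astype(int);b=cv2.resize(s['img'][v-30:v+30,u-28:u+28],(260,280),interpolation=cv2.INTER_CUBIC)
d=cv2.resize(w['img'][170:310,211:341],(260,280))
p=np.hstack([a,b,d]);cv2.imwrite('pics/m5.png',cv2.convertScaleAbs(p,alpha=1.8,beta=20))
E
```

```text
(no output)
```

View pics/m5.png

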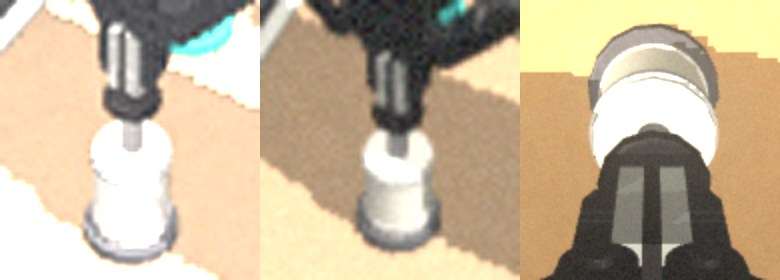

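The zoom shows the fingertips just touching a cap that is still out, with the stem visible at about (131,135). So the shut tips seem to end short of the nominal TCP. I'll keep pushing in small steps and watch the force.

Request:
arm_command --plan '[{"tx":0,"ty":0,"tz":0.04,"yaw":0},{"tx":0,"ty":0,"tz":0.04,"yaw":0},{"tx":0,"ty":0,"tz":0.04,"yaw":0}]'

```text
time_s: 10.9
ee_pos: [0.4471, 0.1004, 0.0586]
tool_rot: [[0.014, 1.0, -0.0], [1.0, -0.014, -0.0], [-0.0, -0.0, -1.0]]
force: [0.1, -0.5, 0.7]
grip_width: 0.0
grip_force: 0.0
```

Request:
arm_command --plan '[{"tx":0,"ty":0,"tz":0.04,"yaw":0},{"tx":0,"ty":0,"tz":0.04,"yaw":0},{"tx":0,"ty":0,"tz":0.04,"yaw":0}]'

```text
time_s: 11.2
ee_pos: [0.4472, 0.1005, 0.0528]
tool_rot: [[0.014, 1.0, 0.0], [1.0, -0.014, -0.0], [-0.0, 0.0, -1.0]]
force: [-1.8, -0.1, 2.7]
grip_width: 0.0002
grip_force: 1.4
```

```bash
python3 - <<'E'
from h import *
c=cam('side');o=c['o'];print(o['ee_pos'],o['force'])
u,v=proj(c,[.448,.1,.06]).astype(int)
a=c['img'][v-20:v+30,u].max(1);print(a.tolist())
E
```

```text
[0.44715471 0.10048122 0.05278758] [-1.76600499 -0.07198859  2.65819494]
[39, 60, 104, 120, 115, 117, 119, 118, 119, 116, 117, 116, 117, 117, 107, 37, 37, 50, 100, 114, 112, 109, 121, 187, 226, 248, 247, 243, 191, 167, 166, 202, 201, 202, 200, 201, 200, 202, 202, 205, 195, 174, 187, 113, 113, 74, 97, 184, 220, 215]
```

Contact only began at about ee z = .0575, so the shut tips sit roughly 31 mm behind the reported TCP. I'll take that as the calibration and go on.

Request:
arm_command --plan '[{"tx":0,"ty":0,"tz":0.04,"yaw":0},{"tx":0,"ty":0,"tz":0.04,"yaw":0},{"tx":0,"ty":0,"tz":0.02,"yaw":0}]'

```text
time_s: 11.55
ee_pos: [0.4471, 0.1005, 0.0476]
tool_rot: [[0.014, 1.0, -0.0], [1.0, -0.014, -0.0], [-0.0, -0.0, -1.0]]
force: [-1.1, -0.3, 2.6]
grip_width: 0.0002
grip_force: 1.4
```

Request:
arm_command --plan '[{"tx":0,"ty":0,"tz":0.03,"yaw":0},{"tx":0,"ty":0,"tz":0.03,"yaw":0}]'

```text
time_s: 11.75
ee_pos: [0.4472, 0.1005, 0.0447]
tool_rot: [[0.014, 1.0, 0.0], [1.0, -0.014, -0.0], [-0.0, 0.0, -1.0]]
force: [-0.6, -0.0, 3.4]
grip_width: 0.0
grip_force: 1.4
```

Request:
arm_command --plan '[{"tx":0,"ty":0,"tz":0.03,"yaw":0},{"tx":0,"ty":0,"tz":0.03,"yaw":0}]'

```text
time_s: 11.95
ee_pos: [0.4472, 0.1005, 0.0417]
tool_rot: [[0.014, 1.0, -0.0], [1.0, -0.014, -0.0], [-0.0, 0.0, -1.0]]
force: [-0.9, -0.2, 2.9]
grip_width: 0.0003
grip_force: 1.4
```

Request:
arm_command --plan '[{"tx":0,"ty":0,"tz":0.05,"yaw":0},{"tx":0,"ty":0,"tz":0.05,"yaw":0}]'

```text
time_s: 12.15
ee_pos: [0.4471, 0.1005, 0.0366]
tool_rot: [[0.014, 1.0, -0.0], [1.0, -0.014, -0.0], [-0.0, -0.0, -1.0]]
force: [0.2, 0.4, 2.3]
grip_width: 0.0
grip_force: 1.5
```

Request:
arm_command --plan '[{"tx":0,"ty":0,"tz":0.03,"yaw":0},{"tx":0,"ty":0,"tz":0.03,"yaw":0}]'

```text
time_s: 12.35
ee_pos: [0.4473, 0.1005, 0.0339]
tool_rot: [[0.014, 1.0, 0.0], [1.0, -0.014, -0.0], [-0.0, 0.0, -1.0]]
force: [-3.2, -1.2, 19.9]
grip_width: -0.0003
grip_force: 9.5
```

Request:
arm_command --plan '[{"tx":0,"ty":0,"tz":0.02,"yaw":0},{"tx":0,"ty":0,"tz":0.02,"yaw":0}]'

```text
time_s: 12.55
ee_pos: [0.4476, 0.1005, 0.0338]
tool_rot: [[0.014, 1.0, 0.001], [1.0, -0.014, 0.0], [0.0, 0.001, -1.0]]
force: [-6.9, -2.0, 30.3]
grip_width: -0.0
grip_force: 14.9
```

The stop came at ee z ≈ .034, where the cap top is 66 mm up. So the fingertips are at ee z + 0.032, and p3 ran its full stroke and is good. I'll rise, open and re-measure it.

Request:
arm_command --plan '[{"tx":0,"ty":0,"tz":-0.4,"yaw":0},{"tx":0,"ty":0,"tz":-0.5,"yaw":0},{"tx":0,"ty":0,"tz":-0.5,"yaw":0},{"tx":0,"ty":0,"tz":-0.5,"yaw":0},{"tx":0,"ty":0,"tz":0,"yaw":0},{"tx":0,"ty":0,"tz":0,"yaw":0},{"tx":0,"ty":0,"tz":0,"yaw":0}]' --claw 1

```text
time_s: 13.25
ee_pos: [0.4463, 0.1003, 0.1256]
tool_rot: [[0.014, 1.0, -0.002], [1.0, -0.014, -0.001], [-0.001, -0.002, -1.0]]
force: [0.9, -0.4, -0.0]
grip_width: 0.0854
grip_force: 0.0
```

```bash
cat >> h.py <<'E'
def dark(c,p,r=10,thr=60):
    """centroid of dark blob near projected world point p -> pixel, world xy at p[2]"""
    u,v=proj(c,p).round().astype(int);y0,x0=max(v-r,0),max(u-r,0)
    m=(c['img'][y0:v+r+1,x0:u+r+1].max(2)<thr).astype(np.uint8)
    n,l,st,ce=cv2.connectedComponentsWithStats(m)
    if n<2:return None
    i=1+st[1:,4].argmax();q=ce[i]+[x0,y0];return q.round(1),st[i].tolist(),cast(c,*q,p[2])[:2].round(4)
E
python3 - <<'E'
from h import *
S={n:cam(n) for n in('scene','side','wrist')};print(S['wrist']['o']['ee_pos'])
for nm,p,r in[('p1',[.432,-.194,.085],9),('p2',[.448,-.099,.085],9),('p3',[.448,.103,.062],9),('p4',[.408,.298,.085],9)]:
    for n in('scene','side'): print(nm,n,dark(S[n],p,r))
print(caps(S['wrist'],.066)); print(dark(S['wrist'],[.448,.103,.062],60,45))
E
```

```text
[0.44630201 0.10031233 0.12553697]
p1 scene (array([339.1, 149.5]), [5, 4, 9, 7, 47], array([ 0.4352, -0.2051]))
p1 side (array([347.1, 165.6]), [5, 3, 9, 7, 51], array([ 0.4372, -0.2067]))
p2 scene (array([319.7, 176.2]), [0, 1, 15, 18, 185], array([ 0.4471, -0.0888]))
p2 side (array([320. , 188.8]), [0, 0, 14, 19, 172], array([ 0.4569, -0.0957]))
p3 scene (array([290.3, 235.8]), [6, 4, 10, 9, 75], array([0.4479, 0.0983]))
p3 side (array([282. , 251.3]), [4, 3, 11, 10, 83], array([0.4501, 0.0979]))
p4 scene (array([268.5, 308.5]), [3, 3, 12, 12, 113], array([0.4095, 0.2969]))
p4 side (array([247.2, 323.6]), [2, 2, 14, 13, 132], array([0.4112, 0.2957]))
[[np.float64(279.5), np.float64(213.6), 955, np.float64(0.4484), np.float64(0.1021)]]
(array([279.1, 212.9]), [42, 44, 37, 36, 1005], array([0.4481, 0.1015]))
```

Request:
arm_command --plan '[{"tx":0.02,"ty":0.05,"tz":0.5,"yaw":0},{"tx":0,"ty":0,"tz":0.6,"yaw":0},{"tx":0,"ty":0,"tz":0.6,"yaw":0},{"tx":0,"ty":0,"tz":0.5,"yaw":0},{"tx":0,"ty":0,"tz":0.3,"yaw":0},{"tx":0,"ty":0,"tz":0.2,"yaw":0},{"tx":0,"ty":0,"tz":0.07,"yaw":0},{"tx":0,"ty":0,"tz":0,"yaw":0}]'

```text
time_s: 14.2
ee_pos: [0.4497, 0.1014, -0.0119]
tool_rot: [[0.014, 1.0, -0.0], [1.0, -0.014, -0.0], [-0.0, -0.0, -1.0]]
force: [-0.9, -0.8, 0.2]
grip_width: 0.0857
grip_force: 0.0
```

Request:
arm_command --plan '[{"tx":0,"ty":0,"tz":0,"yaw":0},{"tx":0,"ty":0,"tz":0,"yaw":0},{"tx":0,"ty":0,"tz":0,"yaw":0},{"tx":0,"ty":0,"tz":0,"yaw":0},{"tx":0,"ty":0,"tz":0,"yaw":0},{"tx":0,"ty":0,"tz":0,"yaw":0},{"tx":0,"ty":0,"tz":0,"yaw":0}]' --claw -1

```text
time_s: 14.9
ee_pos: [0.4499, 0.1015, -0.011]
tool_rot: [[0.014, 1.0, 0.001], [1.0, -0.014, 0.0], [0.0, 0.001, -1.0]]
force: [-2.3, 0.1, 6.5]
grip_width: 0.0327
grip_force: 59.3
```

Request:
arm_command --plan '[{"tx":0,"ty":0,"tz":-0.6,"yaw":0},{"tx":0,"ty":0,"tz":-0.8,"yaw":0},{"tx":0,"ty":0,"tz":-0.8,"yaw":0},{"tx":-0.66,"ty":0.435,"tz":0,"yaw":0},{"tx":-0.66,"ty":0.435,"tz":0,"yaw":0},{"tx":-0.66,"ty":0.435,"tz":0,"yaw":0},{"tx":-0.66,"ty":0.435,"tz":0,"yaw":0},{"tx":-0.66,"ty":0.435,"tz":0,"yaw":0},{"tx":-0.66,"ty":0.435,"tz":0,"yaw":0},{"tx":-0.65,"ty":0.435,"tz":0,"yaw":0}]'

```text
time_s: 15.9
ee_pos: [0.5988, -0.1327, 0.0978]
tool_rot: [[0.015, 1.0, -0.001], [1.0, -0.015, 0.0], [0.0, -0.001, -1.0]]
force: [0.6, 1.0, -1.6]
grip_width: 0.0327
grip_force: 60.0
```

Request:
arm_command --plan '[{"tx":0,"ty":0,"tz":0,"yaw":0},{"tx":0,"ty":0,"tz":0,"yaw":0},{"tx":0,"ty":0,"tz":0,"yaw":0},{"tx":0,"ty":0,"tz":0,"yaw":0}]'

```text
time_s: 16.3
ee_pos: [0.5978, -0.1301, 0.0982]
tool_rot: [[0.013, 1.0, -0.001], [1.0, -0.013, 0.0], [0.0, -0.001, -1.0]]
force: [-1.1, -0.1, -1.7]
grip_width: 0.0327
grip_force: 60.2
```

```bash
python3 - <<'E'
from h import *
c=cam('wrist');o=c['o'];print(o['ee_pos'],o['force'],o['grip_width'])
w=c['img'];s=cam('scene')
cv2.imwrite('pics/m6.png',np.hstack([cv2.resize(w,(400,300)),cv2.resize(s['img'][60:270,180:460],(400,300))]))
E
```

```text
[ 0.59781181 -0.13006594  0.09823243] [-1.0775993  -0.10939228 -1.68257228] 0.03274684682595751
```

View pics/m6.png

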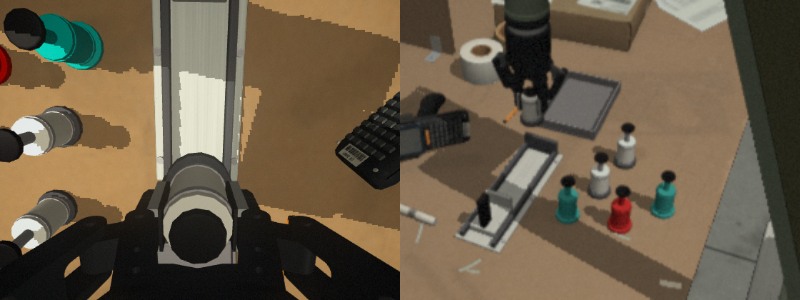

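The picture shows the pump held over the cradle, centred on the channel at about (197,200), with the fence drawn back. I'll lower it, then slide it to the stop.

Request:
arm_command --plan '[{"tx":0,"ty":0.02,"tz":0.5,"yaw":0},{"tx":0,"ty":0,"tz":0.6,"yaw":0},{"tx":0,"ty":0,"tz":0.5,"yaw":0},{"tx":0,"ty":0,"tz":0.3,"yaw":0},{"tx":0,"ty":0,"tz":0.1,"yaw":0},{"tx":0,"ty":0,"tz":0.04,"yaw":0},{"tx":0,"ty":0,"tz":0,"yaw":0}]'

```text
time_s: 17.1
ee_pos: [0.6002, -0.1311, -0.0029]
tool_rot: [[0.014, 1.0, 0.001], [1.0, -0.014, -0.0], [-0.0, 0.001, -1.0]]
force: [-0.1, 0.7, -1.6]
grip_width: 0.0329
grip_force: 60.3
```

Request:
arm_command --plan '[{"tx":-0.03,"ty":0,"tz":0,"yaw":0},{"tx":-0.03,"ty":0,"tz":0,"yaw":0},{"tx":0,"ty":0,"tz":0,"yaw":0}]'

```text
time_s: 17.4
ee_pos: [0.5999, -0.1346, -0.003]
tool_rot: [[0.015, 1.0, 0.001], [1.0, -0.015, -0.0], [-0.0, 0.001, -1.0]]
force: [-0.5, 0.6, -2.1]
grip_width: 0.0325
grip_force: 60.3
```

Request:
arm_command --plan '[{"tx":-0.03,"ty":0,"tz":0,"yaw":0},{"tx":-0.03,"ty":0,"tz":0,"yaw":0},{"tx":0,"ty":0,"tz":0,"yaw":0}]'

```text
time_s: 17.7
ee_pos: [0.5996, -0.1365, -0.0034]
tool_rot: [[0.015, 1.0, 0.0], [1.0, -0.015, 0.001], [0.001, 0.0, -1.0]]
force: [0.1, 5.0, 1.3]
grip_width: 0.0325
grip_force: 60.3
```

Request:
arm_command --plan '[{"tx":0.02,"ty":0,"tz":0.04,"yaw":0},{"tx":0,"ty":0,"tz":0,"yaw":0}]'

```text
time_s: 17.9
ee_pos: [0.5998, -0.1364, -0.005]
tool_rot: [[0.014, 1.0, 0.001], [1.0, -0.014, -0.001], [-0.001, 0.001, -1.0]]
force: [-1.3, 2.0, 4.2]
grip_width: 0.0325
grip_force: 60.8
```

Request:
arm_command --plan '[{"tx":0,"ty":0,"tz":0,"yaw":0},{"tx":0,"ty":0,"tz":0,"yaw":0},{"tx":0,"ty":0,"tz":0,"yaw":0},{"tx":0,"ty":0,"tz":0,"yaw":0},{"tx":0,"ty":0,"tz":0,"yaw":0},{"tx":0,"ty":0,"tz":-0.3,"yaw":0},{"tx":0,"ty":0,"tz":-0.8,"yaw":0},{"tx":0,"ty":0,"tz":-0.9,"yaw":0},{"tx":0,"ty":0,"tz":-0.5,"yaw":0}]' --claw 0.3

```text
time_s: 18.8
ee_pos: [0.6011, -0.1367, 0.123]
tool_rot: [[0.014, 1.0, 0.005], [1.0, -0.014, -0.001], [-0.001, 0.005, -1.0]]
force: [1.7, -0.1, 0.6]
grip_width: 0.0554
grip_force: 0.0
```

Request:
arm_command --plan '[{"tx":0.19,"ty":-0.76,"tz":0,"yaw":0},{"tx":0.19,"ty":-0.76,"tz":0,"yaw":0},{"tx":0.19,"ty":-0.76,"tz":0,"yaw":0},{"tx":0.19,"ty":-0.76,"tz":0,"yaw":0},{"tx":0,"ty":0,"tz":0,"yaw":0},{"tx":0,"ty":0,"tz":0,"yaw":0},{"tx":0,"ty":0,"tz":0,"yaw":0},{"tx":0,"ty":0,"tz":0,"yaw":0}]' --claw 1

```text
time_s: 19.6
ee_pos: [0.4495, -0.0964, 0.1194]
tool_rot: [[0.014, 1.0, 0.001], [1.0, -0.014, -0.0], [-0.0, 0.001, -1.0]]
force: [0.1, -0.4, -0.6]
grip_width: 0.0856
grip_force: 0.0
```

```bash
python3 - <<'E'
from h import *
S={n:cam(n) for n in('scene','side','wrist')};o=S['wrist']['o'];print(o['ee_pos'],o['force'])
for r in caps(S['wrist']): print([float(x) for x in r],tri(o,r[3:5]))
for nm,p,r in[('p1',[.432,-.194,.085],9),('p4',[.408,.298,.085],9)]:
    for n in('scene','side'): print(nm,n,dark(S[n],p,r))
cv2.imwrite('pics/x.png',S['wrist']['img'])
E
```

```text
[ 0.44899302 -0.09632894  0.1191357 ] [0.08847292 0.45189798 0.82931086]
[340.1, 110.5, 1691.0, 0.4846, -0.0288] [ 1.36  0.69 -0.  ]
[82.4, 247.9, 1345.0, 0.3331, -0.1055] [-0.22 -2.31 -0.  ]
[500.5, 273.4, 1153.0, 0.5852, -0.1259] [-0.55  2.73  0.  ]
p1 scene (array([343.2, 147.6]), [10, 0, 9, 12, 54], array([ 0.4276, -0.2169]))
p1 side (array([348.3, 164.5]), [8, 0, 6, 10, 50], array([ 0.4366, -0.2122]))
p4 scene (array([268.7, 308.5]), [3, 3, 13, 12, 115], array([0.4093, 0.2969]))
p4 side (array([247.2, 323.6]), [2, 2, 14, 13, 136], array([0.4112, 0.2956]))
```

```bash
python3 - <<'E'
from h import *
c=cam('wrist')
for thr in(25,35,45,60): print(thr,dark(c,[.448,-.099,.09],55,thr))
print(proj(c,[.448,-.099,.09]))
cv2.imwrite('pics/x.png',c['img'])
E
```

```text
25 None
35 None
45 (array([291.1, 245.2]), [59, 46, 26, 39, 561], array([ 0.4575, -0.1056]))
60 (array([284.8, 245.5]), [45, 46, 41, 40, 1272], array([ 0.4538, -0.1058]))
[274.91287351 234.89577977]
```

View pics/x.png

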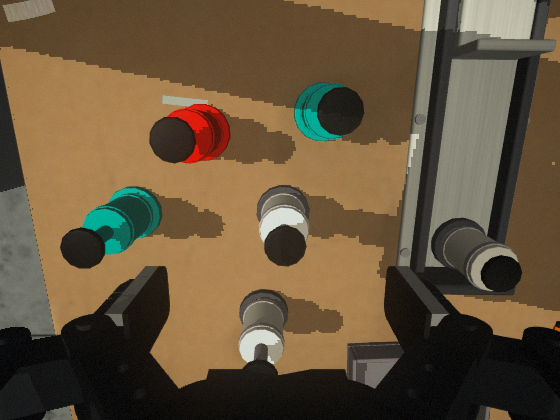

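The wrist view shows p2 (white) with its cap at (285,245). Pump p3 stands at the stop at about (480,260), and p1 is at (262,340). I'll push p2.

Request:
arm_command --plan '[{"tx":-0.17,"ty":0.09,"tz":0,"yaw":0},{"tx":0,"ty":0,"tz":0.2,"yaw":0},{"tx":0,"ty":0,"tz":0,"yaw":0},{"tx":0,"ty":0,"tz":0,"yaw":0},{"tx":0,"ty":0,"tz":0,"yaw":0},{"tx":0,"ty":0,"tz":0.3,"yaw":0},{"tx":0,"ty":0,"tz":0.4,"yaw":0},{"tx":0,"ty":0,"tz":0.3,"yaw":0},{"tx":0,"ty":0,"tz":0.1,"yaw":0},{"tx":0,"ty":0,"tz":0.08,"yaw":0}]' --claw -1

```text
time_s: 20.8
ee_pos: [0.4524, -0.1045, 0.0505]
tool_rot: [[0.014, 1.0, -0.0], [1.0, -0.014, 0.0], [0.0, -0.0, -1.0]]
force: [-1.8, -0.4, 2.6]
grip_width: 0.0002
grip_force: 1.5
```

Request:
arm_command --plan '[{"tx":0,"ty":0,"tz":0.04,"yaw":0},{"tx":0,"ty":0,"tz":0.04,"yaw":0}]'

```text
time_s: 21.0
ee_pos: [0.4526, -0.1046, 0.0469]
tool_rot: [[0.014, 1.0, 0.0], [1.0, -0.014, -0.0], [-0.0, 0.0, -1.0]]
force: [-4.5, 2.6, 21.4]
grip_width: -0.0
grip_force: 10.9
```

Request:
arm_command --plan '[{"tx":0,"ty":0,"tz":0.03,"yaw":0},{"tx":0,"ty":0,"tz":0.03,"yaw":0}]'

```text
time_s: 21.2
ee_pos: [0.4532, -0.1046, 0.0468]
tool_rot: [[0.015, 1.0, 0.002], [1.0, -0.015, -0.0], [-0.0, 0.002, -1.0]]
force: [-10.9, 3.4, 39.4]
grip_width: 0.0
grip_force: 20.0
```

p2 stops at a depth of about 11 mm, so it sticks and goes to the tray. Grasping it.

Request:
arm_command --plan '[{"tx":0,"ty":0,"tz":-0.3,"yaw":0},{"tx":0,"ty":0,"tz":-0.6,"yaw":0},{"tx":0,"ty":0,"tz":-0.7,"yaw":0},{"tx":0,"ty":0,"tz":0,"yaw":0},{"tx":0,"ty":0,"tz":0,"yaw":0},{"tx":0,"ty":0,"tz":0,"yaw":0},{"tx":0,"ty":0,"tz":0,"yaw":0}]' --claw 1

```text
time_s: 21.9
ee_pos: [0.4516, -0.1044, 0.1221]
tool_rot: [[0.014, 1.0, -0.002], [1.0, -0.014, 0.001], [0.001, -0.002, -1.0]]
force: [0.4, 0.4, -0.1]
grip_width: 0.0853
grip_force: 0.0
```

Request:
arm_command --plan '[{"tx":0,"ty":0.02,"tz":0.5,"yaw":0},{"tx":0,"ty":0,"tz":0.6,"yaw":0},{"tx":0,"ty":0,"tz":0.6,"yaw":0},{"tx":0,"ty":0,"tz":0.5,"yaw":0},{"tx":0,"ty":0,"tz":0.3,"yaw":0},{"tx":0,"ty":0,"tz":0.2,"yaw":0},{"tx":0,"ty":0,"tz":0,"yaw":0},{"tx":0,"ty":0,"tz":0,"yaw":0}]'

```text
time_s: 22.7
ee_pos: [0.4537, -0.1047, -0.0116]
tool_rot: [[0.014, 1.0, 0.0], [1.0, -0.014, -0.0], [-0.0, 0.0, -1.0]]
force: [0.7, -0.3, 0.5]
grip_width: 0.0856
grip_force: 0.0
```

Request:
arm_command --plan '[{"tx":0,"ty":0,"tz":0,"yaw":0},{"tx":0,"ty":0,"tz":0,"yaw":0},{"tx":0,"ty":0,"tz":0,"yaw":0},{"tx":0,"ty":0,"tz":0,"yaw":0},{"tx":0,"ty":0,"tz":0,"yaw":0},{"tx":0,"ty":0,"tz":0,"yaw":0},{"tx":0,"ty":0,"tz":0,"yaw":0}]' --claw -1

```text
time_s: 23.4
ee_pos: [0.4539, -0.1048, -0.011]
tool_rot: [[0.014, 1.0, 0.001], [1.0, -0.014, -0.0], [-0.0, 0.001, -1.0]]
force: [-0.9, -0.7, 5.6]
grip_width: 0.0326
grip_force: 59.3
```

Request:
arm_command --plan '[{"tx":0,"ty":0,"tz":-0.6,"yaw":0},{"tx":0,"ty":0,"tz":-0.8,"yaw":0},{"tx":0,"ty":0,"tz":-0.8,"yaw":0},{"tx":-0.738,"ty":0.359,"tz":0,"yaw":0},{"tx":-0.738,"ty":0.359,"tz":0,"yaw":0},{"tx":-0.738,"ty":0.359,"tz":0,"yaw":0},{"tx":-0.738,"ty":0.359,"tz":0,"yaw":0},{"tx":-0.738,"ty":0.359,"tz":0,"yaw":0},{"tx":-0.738,"ty":0.359,"tz":0,"yaw":0},{"tx":-0.738,"ty":0.359,"tz":0,"yaw":0}]'

```text
time_s: 24.4
ee_pos: [0.5754, -0.366, 0.0975]
tool_rot: [[0.015, 1.0, -0.001], [1.0, -0.015, 0.001], [0.001, -0.001, -1.0]]
force: [0.6, -0.3, -1.1]
grip_width: 0.033
grip_force: 60.0
```

Request:
arm_command --plan '[{"tx":0,"ty":0,"tz":0,"yaw":0},{"tx":0,"ty":0,"tz":0,"yaw":0},{"tx":0,"ty":0,"tz":0.5,"yaw":0},{"tx":0,"ty":0,"tz":0.6,"yaw":0},{"tx":0,"ty":0,"tz":0.5,"yaw":0},{"tx":0,"ty":0,"tz":0.3,"yaw":0},{"tx":0,"ty":0,"tz":0.15,"yaw":0},{"tx":0,"ty":0,"tz":0.05,"yaw":0},{"tx":0,"ty":0,"tz":0,"yaw":0},{"tx":0,"ty":0,"tz":0,"yaw":0}]'

```text
time_s: 25.4
ee_pos: [0.5762, -0.3652, -0.0053]
tool_rot: [[0.014, 1.0, 0.002], [1.0, -0.014, -0.002], [-0.001, 0.002, -1.0]]
force: [-0.2, 0.6, -2.1]
grip_width: 0.0325
grip_force: 60.2
```

Request:
arm_command --plan '[{"tx":0,"ty":0,"tz":0.04,"yaw":0},{"tx":0,"ty":0,"tz":0.02,"yaw":0}]'

```text
time_s: 25.6
ee_pos: [0.5764, -0.3655, -0.007]
tool_rot: [[0.014, 1.0, 0.003], [1.0, -0.014, -0.002], [-0.002, 0.003, -1.0]]
force: [-2.4, 1.1, 12.0]
grip_width: 0.0329
grip_force: 61.5
```

Request:
arm_command --plan '[{"tx":0,"ty":0,"tz":0,"yaw":0},{"tx":0,"ty":0,"tz":0,"yaw":0},{"tx":0,"ty":0,"tz":0,"yaw":0},{"tx":0,"ty":0,"tz":0,"yaw":0},{"tx":0,"ty":0,"tz":0,"yaw":0},{"tx":0,"ty":0,"tz":-0.3,"yaw":0},{"tx":0,"ty":0,"tz":-0.7,"yaw":0},{"tx":0,"ty":0,"tz":-0.9,"yaw":0},{"tx":0,"ty":0,"tz":-0.6,"yaw":0}]' --claw 0.3

```text
time_s: 26.5
ee_pos: [0.5765, -0.3654, 0.1198]
tool_rot: [[0.014, 1.0, 0.004], [1.0, -0.014, -0.003], [-0.003, 0.004, -1.0]]
force: [-0.1, 0.0, -0.8]
grip_width: 0.0557
grip_force: 0.0
```

Request:
arm_command --plan '[{"tx":0.652,"ty":-0.578,"tz":0,"yaw":0},{"tx":0.652,"ty":-0.578,"tz":0,"yaw":0},{"tx":0.652,"ty":-0.578,"tz":0,"yaw":0},{"tx":0.652,"ty":-0.578,"tz":0,"yaw":0},{"tx":0.652,"ty":-0.578,"tz":0,"yaw":0},{"tx":0,"ty":0,"tz":0,"yaw":0},{"tx":0,"ty":0,"tz":0,"yaw":0},{"tx":0,"ty":0,"tz":0,"yaw":0}]' --claw 1

```text
time_s: 27.3
ee_pos: [0.4348, -0.2007, 0.1163]
tool_rot: [[0.015, 1.0, 0.003], [1.0, -0.015, -0.002], [-0.002, 0.003, -1.0]]
force: [0.5, -0.8, -0.9]
grip_width: 0.0856
grip_force: 0.0
```

```bash
cat >> h.py <<'E'
def wcap(xy,z=.09):
    c=cam('wrist');o=c['o'];d=dark(c,[*xy,z],60,65);print(np.round(o['ee_pos'],4),d,'shift',tri(o,d[2]));return c
E
python3 - <<'E'
from h import *
c=wcap((.434,-.198));cv2.imwrite('pics/w2.png',c['img'])
s=cam('scene');cv2.imwrite('pics/s2.png',s['img'])
print(dark(s,[.576,-.365,.08],9), proj(s,[.576,-.365,.083]))
for n in('scene','side'):print(dark(cam(n),[.408,.298,.085],9))
E
```

```text
[ 0.4348 -0.2007  0.1163] (array([277.3, 231.5]), [41, 43, 43, 42, 1390], array([ 0.4355, -0.2004])) shift [0.01 0.01 0.  ]
(array([315.7, 103.8]), [7, 0, 12, 12, 93], array([ 0.5694, -0.385 ])) [311.26845623 106.02389901]
(array([268.7, 308.5]), [3, 3, 13, 12, 115], array([0.4093, 0.2969]))
(array([247.2, 323.6]), [2, 2, 14, 13, 132], array([0.4112, 0.2957]))
```

p1 is directly below, with its cap at (277,231). Pushing it.

Request:
arm_command --plan '[{"tx":0,"ty":0,"tz":0.2,"yaw":0},{"tx":0,"ty":0,"tz":0,"yaw":0},{"tx":0,"ty":0,"tz":0,"yaw":0},{"tx":0,"ty":0,"tz":0,"yaw":0},{"tx":0,"ty":0,"tz":0,"yaw":0},{"tx":0,"ty":0,"tz":0.3,"yaw":0},{"tx":0,"ty":0,"tz":0.4,"yaw":0},{"tx":0,"ty":0,"tz":0.24,"yaw":0},{"tx":0,"ty":0,"tz":0.1,"yaw":0},{"tx":0,"ty":0,"tz":0.08,"yaw":0}]' --claw -1

```text
time_s: 28.5
ee_pos: [0.4332, -0.1996, 0.0495]
tool_rot: [[0.014, 1.0, -0.0], [1.0, -0.014, 0.0], [0.0, -0.0, -1.0]]
force: [-0.6, 0.5, 2.3]
grip_width: 0.0004
grip_force: 1.5
```

Request:
arm_command --plan '[{"tx":0,"ty":0,"tz":0.04,"yaw":0},{"tx":0,"ty":0,"tz":0.04,"yaw":0}]'

```text
time_s: 28.7
ee_pos: [0.4334, -0.1997, 0.0457]
tool_rot: [[0.014, 1.0, 0.001], [1.0, -0.014, -0.0], [-0.0, 0.001, -1.0]]
force: [-1.0, 0.4, 3.2]
grip_width: -0.0002
grip_force: 1.4
```

Request:
arm_command --plan '[{"tx":0,"ty":0,"tz":0.03,"yaw":0},{"tx":0,"ty":0,"tz":0.03,"yaw":0}]'

```text
time_s: 28.9
ee_pos: [0.4333, -0.1997, 0.0425]
tool_rot: [[0.014, 1.0, 0.0], [1.0, -0.014, -0.0], [-0.0, 0.0, -1.0]]
force: [-0.5, 0.4, 3.3]
grip_width: 0.0002
grip_force: 1.4
```

Request:
arm_command --plan '[{"tx":0,"ty":0,"tz":0.05,"yaw":0},{"tx":0,"ty":0,"tz":0.05,"yaw":0}]'

```text
time_s: 29.1
ee_pos: [0.4332, -0.1997, 0.0372]
tool_rot: [[0.014, 1.0, 0.0], [1.0, -0.014, -0.0], [-0.0, 0.0, -1.0]]
force: [-0.3, -0.1, 2.4]
grip_width: 0.0001
grip_force: 1.5
```

Request:
arm_command --plan '[{"tx":0,"ty":0,"tz":0.06,"yaw":0},{"tx":0,"ty":0,"tz":0.06,"yaw":0}]'

```text
time_s: 29.3
ee_pos: [0.4335, -0.1997, 0.0336]
tool_rot: [[0.015, 1.0, 0.0], [1.0, -0.015, -0.0], [-0.0, 0.0, -1.0]]
force: [-10.6, 5.8, 48.6]
grip_width: 0.0
grip_force: 24.4
```

p1 ran its full stroke, so it is good. I'll grasp it and carry it to the cradle.

Request:
arm_command --plan '[{"tx":0,"ty":0,"tz":-0.3,"yaw":0},{"tx":0,"ty":0,"tz":-0.7,"yaw":0},{"tx":0,"ty":0,"tz":-0.8,"yaw":0},{"tx":0,"ty":0,"tz":0,"yaw":0},{"tx":0,"ty":0,"tz":0,"yaw":0},{"tx":0,"ty":0,"tz":0,"yaw":0},{"tx":0,"ty":0,"tz":0,"yaw":0}]' --claw 1

```text
time_s: 30.0
ee_pos: [0.4324, -0.1992, 0.1198]
tool_rot: [[0.014, 1.0, -0.003], [1.0, -0.014, 0.001], [0.001, -0.003, -1.0]]
force: [0.1, 0.7, -0.9]
grip_width: 0.0854
grip_force: 0.0
```

Request:
arm_command --plan '[{"tx":0,"ty":0.02,"tz":0.5,"yaw":0},{"tx":0,"ty":0,"tz":0.6,"yaw":0},{"tx":0,"ty":0,"tz":0.6,"yaw":0},{"tx":0,"ty":0,"tz":0.5,"yaw":0},{"tx":0,"ty":0,"tz":0.3,"yaw":0},{"tx":0,"ty":0,"tz":0.15,"yaw":0},{"tx":0,"ty":0,"tz":0,"yaw":0},{"tx":0,"ty":0,"tz":0,"yaw":0}]'

```text
time_s: 30.8
ee_pos: [0.4346, -0.1998, -0.011]
tool_rot: [[0.014, 1.0, 0.0], [1.0, -0.014, -0.0], [-0.0, 0.0, -1.0]]
force: [-0.5, -0.9, 0.5]
grip_width: 0.0853
grip_force: 0.0
```

Request:
arm_command --plan '[{"tx":0,"ty":0,"tz":0,"yaw":0},{"tx":0,"ty":0,"tz":0,"yaw":0},{"tx":0,"ty":0,"tz":0,"yaw":0},{"tx":0,"ty":0,"tz":0,"yaw":0},{"tx":0,"ty":0,"tz":0,"yaw":0},{"tx":0,"ty":0,"tz":0,"yaw":0},{"tx":0,"ty":0,"tz":0,"yaw":0}]' --claw -1

```text
time_s: 31.5
ee_pos: [0.4346, -0.1999, -0.0105]
tool_rot: [[0.014, 1.0, 0.001], [1.0, -0.014, -0.001], [-0.001, 0.001, -1.0]]
force: [-0.1, -0.1, 5.3]
grip_width: 0.0327
grip_force: 59.3
```

Request:
arm_command --plan '[{"tx":0,"ty":0,"tz":-0.6,"yaw":0},{"tx":0,"ty":0,"tz":-0.8,"yaw":0},{"tx":0,"ty":0,"tz":-0.8,"yaw":0},{"tx":0.456,"ty":0.658,"tz":0,"yaw":0},{"tx":0.456,"ty":0.658,"tz":0,"yaw":0},{"tx":0.456,"ty":0.658,"tz":0,"yaw":0},{"tx":0.456,"ty":0.658,"tz":0,"yaw":0},{"tx":0.456,"ty":0.658,"tz":0,"yaw":0},{"tx":0,"ty":0,"tz":0,"yaw":0},{"tx":0,"ty":0,"tz":0,"yaw":0}]'

```text
time_s: 32.5
ee_pos: [0.5999, -0.0875, 0.0978]
tool_rot: [[0.013, 1.0, -0.002], [1.0, -0.013, -0.0], [-0.0, -0.002, -1.0]]
force: [-0.6, 0.3, -2.0]
grip_width: 0.0326
grip_force: 60.2
```

```bash
python3 - <<'E'
from h import *
s=cam('scene');w=cam('wrist');print(w['o']['ee_pos'],w['o']['grip_width'])
cv2.imwrite('pics/s3.png',s['img']);cv2.imwrite('pics/w3.png',w['img'])
for p in([.599,-.137,.07],): print(dark(s,p,9),proj(s,p))
for n in('scene','side'):print(dark(cam(n),[.408,.298,.085],9))
E
```

```text
[ 0.59920152 -0.08803275  0.09797436] 0.03269956177742103
(array([272.7, 151.1]), [0, 0, 19, 14, 97], array([ 0.6035, -0.1471])) [272.67685359 153.81132654]
(array([268.5, 308.4]), [3, 3, 12, 12, 112], array([0.4096, 0.2968]))
(array([247.3, 323.7]), [2, 2, 14, 13, 129], array([0.4109, 0.2958]))
```

Request:
arm_command --plan '[{"tx":0.04,"ty":0,"tz":0.5,"yaw":0},{"tx":0,"ty":0,"tz":0.6,"yaw":0},{"tx":0,"ty":0,"tz":0.5,"yaw":0},{"tx":0,"ty":0,"tz":0.28,"yaw":0},{"tx":0,"ty":0,"tz":0.1,"yaw":0},{"tx":0,"ty":0,"tz":0.04,"yaw":0},{"tx":0,"ty":0,"tz":0,"yaw":0}]'

```text
time_s: 33.4
ee_pos: [0.6011, -0.0864, -0.0013]
tool_rot: [[0.015, 1.0, 0.002], [1.0, -0.015, -0.0], [-0.0, 0.002, -1.0]]
force: [-0.5, -0.7, -1.7]
grip_width: 0.0326
grip_force: 60.3
```

Request:
arm_command --plan '[{"tx":-0.04,"ty":0,"tz":0,"yaw":0},{"tx":-0.04,"ty":0,"tz":0,"yaw":0},{"tx":0,"ty":0,"tz":0,"yaw":0}]'

```text
time_s: 33.7
ee_pos: [0.6009, -0.0902, -0.0014]
tool_rot: [[0.015, 1.0, 0.002], [1.0, -0.015, -0.0], [0.0, 0.002, -1.0]]
force: [0.4, 0.3, -2.3]
grip_width: 0.0325
grip_force: 60.3
```

Request:
arm_command --plan '[{"tx":-0.04,"ty":0,"tz":0,"yaw":0},{"tx":0,"ty":0,"tz":0,"yaw":0}]'

```text
time_s: 33.9
ee_pos: [0.6008, -0.0906, -0.0015]
tool_rot: [[0.016, 1.0, 0.001], [1.0, -0.016, 0.002], [0.002, 0.001, -1.0]]
force: [0.4, 5.3, 1.9]
grip_width: 0.0323
grip_force: 60.5
```

Request:
arm_command --plan '[{"tx":-0.03,"ty":0,"tz":0,"yaw":0},{"tx":0,"ty":0,"tz":0,"yaw":0}]'

```text
time_s: 34.1
ee_pos: [0.6008, -0.0909, -0.0014]
tool_rot: [[0.016, 1.0, 0.001], [1.0, -0.016, 0.004], [0.004, 0.001, -1.0]]
force: [0.6, 8.7, 2.9]
grip_width: 0.0327
grip_force: 60.6
```

Request:
arm_command --plan '[{"tx":0.05,"ty":0,"tz":0.04,"yaw":0},{"tx":0,"ty":0,"tz":0.04,"yaw":0},{"tx":0,"ty":0,"tz":0,"yaw":0}]'

```text
time_s: 34.4
ee_pos: [0.6008, -0.0903, -0.0045]
tool_rot: [[0.015, 1.0, 0.001], [1.0, -0.015, 0.001], [0.001, 0.001, -1.0]]
force: [-1.8, 5.5, 10.6]
grip_width: 0.0324
grip_force: 61.8
```

Request:
arm_command --plan '[{"tx":0,"ty":0,"tz":0,"yaw":0},{"tx":0,"ty":0,"tz":0,"yaw":0},{"tx":0,"ty":0,"tz":0,"yaw":0},{"tx":0,"ty":0,"tz":0,"yaw":0},{"tx":0,"ty":0,"tz":0,"yaw":0},{"tx":0,"ty":0,"tz":-0.3,"yaw":0},{"tx":0,"ty":0,"tz":-0.8,"yaw":0},{"tx":0,"ty":0,"tz":-0.9,"yaw":0},{"tx":0,"ty":0,"tz":-0.5,"yaw":0}]' --claw 0.3

```text
time_s: 35.3
ee_pos: [0.6019, -0.0915, 0.1224]
tool_rot: [[0.014, 1.0, 0.005], [1.0, -0.014, -0.001], [-0.001, 0.005, -1.0]]
force: [0.0, 0.0, 1.5]
grip_width: 0.0555
grip_force: 0.0
```

Request:
arm_command --plan '[{"tx":0.857,"ty":-0.439,"tz":0,"yaw":0},{"tx":0.857,"ty":-0.439,"tz":0,"yaw":0},{"tx":0.857,"ty":-0.439,"tz":0,"yaw":0},{"tx":0.857,"ty":-0.439,"tz":0,"yaw":0},{"tx":0.857,"ty":-0.439,"tz":0,"yaw":0},{"tx":0.857,"ty":-0.439,"tz":0,"yaw":0},{"tx":0.857,"ty":-0.439,"tz":0,"yaw":0},{"tx":0.857,"ty":-0.439,"tz":0,"yaw":0},{"tx":0.857,"ty":-0.439,"tz":0,"yaw":0},{"tx":0,"ty":0,"tz":0,"yaw":0}]' --claw 1

```text
time_s: 36.3
ee_pos: [0.406, 0.3017, 0.1189]
tool_rot: [[0.008, 1.0, -0.0], [1.0, -0.008, 0.002], [0.002, -0.0, -1.0]]
force: [0.2, -0.5, 0.7]
grip_width: 0.0854
grip_force: 0.0
```

Request:
arm_command --plan '[{"tx":0,"ty":0,"tz":0,"yaw":0},{"tx":0,"ty":0,"tz":0,"yaw":0},{"tx":0,"ty":0,"tz":0,"yaw":0}]'

```text
time_s: 36.6
ee_pos: [0.409, 0.2962, 0.1187]
tool_rot: [[0.016, 1.0, -0.0], [1.0, -0.016, -0.0], [-0.0, -0.0, -1.0]]
force: [-0.2, -0.5, -0.4]
grip_width: 0.0856
grip_force: 0.0
```

```bash
python3 - <<'E'
from h import *
c=wcap((.410,.297))
s=cam('scene');cv2.imwrite('pics/s4.png',s['img'])
cv2.imwrite('pics/m7.png',np.vstack([np.hstack([cv2.resize(s['img'],(400,300)),cv2.resize(c['img'],(400,300))]),np.hstack([cv2.resize(s['img'][90:210,210:370],(400,300)),cv2.resize(cam('side')['img'][120:255,200:380],(400,300))])]))
E
```

```text
[0.409  0.2962 0.1187] (array([277.2, 224.5]), [38, 35, 43, 42, 1383], array([0.4096, 0.3   ])) shift [ 0.08  0.01 -0.  ]
```

View pics/m7.png

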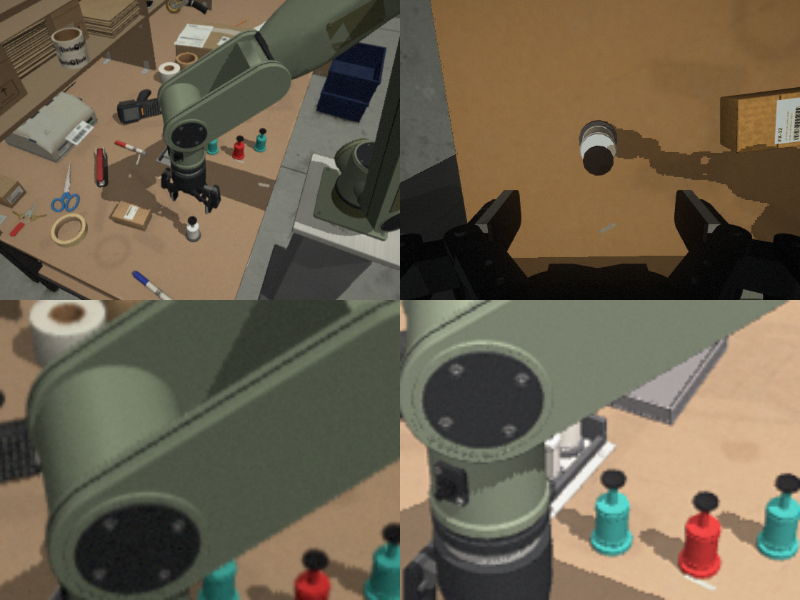

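The wrist view shows p4 under the tool with its cap at (277,224) and clear space around it. Nothing new has appeared on the bench. Pushing it.

Request:
arm_command --plan '[{"tx":0.05,"ty":0.02,"tz":0.2,"yaw":0},{"tx":0,"ty":0,"tz":0,"yaw":0},{"tx":0,"ty":0,"tz":0,"yaw":0},{"tx":0,"ty":0,"tz":0,"yaw":0},{"tx":0,"ty":0,"tz":0,"yaw":0},{"tx":0,"ty":0,"tz":0.3,"yaw":0},{"tx":0,"ty":0,"tz":0.4,"yaw":0},{"tx":0,"ty":0,"tz":0.26,"yaw":0},{"tx":0,"ty":0,"tz":0.1,"yaw":0},{"tx":0,"ty":0,"tz":0.1,"yaw":0}]' --claw -1

```text
time_s: 37.75
ee_pos: [0.4094, 0.3, 0.051]
tool_rot: [[0.014, 1.0, 0.0], [1.0, -0.014, -0.0], [-0.0, 0.0, -1.0]]
force: [-1.8, -0.1, 3.0]
grip_width: -0.0002
grip_force: 1.5
```

Request:
arm_command --plan '[{"tx":0,"ty":0,"tz":0.04,"yaw":0},{"tx":0,"ty":0,"tz":0.04,"yaw":0}]'

```text
time_s: 37.95
ee_pos: [0.4101, 0.3005, 0.0499]
tool_rot: [[0.014, 1.0, 0.002], [1.0, -0.014, 0.001], [0.001, 0.002, -1.0]]
force: [-7.0, -4.1, 33.4]
grip_width: 0.0002
grip_force: 16.5
```

Request:
arm_command --plan '[{"tx":0,"ty":0,"tz":0.03,"yaw":0},{"tx":0,"ty":0,"tz":0.03,"yaw":0}]'

```text
time_s: 38.15
ee_pos: [0.4112, 0.3013, 0.0499]
tool_rot: [[0.014, 1.0, 0.005], [1.0, -0.014, 0.004], [0.004, 0.005, -1.0]]
force: [-9.2, -6.0, 48.8]
grip_width: 0.0002
grip_force: 24.4
```

p4 stops at about 8 mm, so it sticks and goes to the tray.

Request:
arm_command --plan '[{"tx":0,"ty":0,"tz":-0.3,"yaw":0},{"tx":0,"ty":0,"tz":-0.6,"yaw":0},{"tx":0,"ty":0,"tz":-0.7,"yaw":0},{"tx":0,"ty":0,"tz":0,"yaw":0},{"tx":0,"ty":0,"tz":0,"yaw":0},{"tx":0,"ty":0,"tz":0,"yaw":0},{"tx":0,"ty":0,"tz":0,"yaw":0}]' --claw 1

```text
time_s: 38.85
ee_pos: [0.4087, 0.2994, 0.1226]
tool_rot: [[0.014, 1.0, -0.002], [1.0, -0.014, -0.001], [-0.001, -0.002, -1.0]]
force: [-0.0, -0.1, -0.2]
grip_width: 0.0852
grip_force: 0.0
```

Request:
arm_command --plan '[{"tx":0,"ty":0.02,"tz":0.5,"yaw":0},{"tx":0,"ty":0,"tz":0.6,"yaw":0},{"tx":0,"ty":0,"tz":0.6,"yaw":0},{"tx":0,"ty":0,"tz":0.5,"yaw":0},{"tx":0,"ty":0,"tz":0.3,"yaw":0},{"tx":0,"ty":0,"tz":0.2,"yaw":0},{"tx":0,"ty":0,"tz":0,"yaw":0},{"tx":0,"ty":0,"tz":0,"yaw":0}]'

```text
time_s: 39.65
ee_pos: [0.4106, 0.3, -0.0111]
tool_rot: [[0.014, 1.0, 0.0], [1.0, -0.014, -0.0], [-0.0, 0.0, -1.0]]
force: [0.1, 0.4, -0.0]
grip_width: 0.0857
grip_force: 0.0
```

Request:
arm_command --plan '[{"tx":0,"ty":0,"tz":0,"yaw":0},{"tx":0,"ty":0,"tz":0,"yaw":0},{"tx":0,"ty":0,"tz":0,"yaw":0},{"tx":0,"ty":0,"tz":0,"yaw":0},{"tx":0,"ty":0,"tz":0,"yaw":0},{"tx":0,"ty":0,"tz":0,"yaw":0},{"tx":0,"ty":0,"tz":0,"yaw":0}]' --claw -1

```text
time_s: 40.35
ee_pos: [0.4107, 0.3001, -0.0105]
tool_rot: [[0.014, 1.0, 0.001], [1.0, -0.014, 0.001], [0.001, 0.001, -1.0]]
force: [-1.5, -0.2, 5.6]
grip_width: 0.0327
grip_force: 59.4
```

Request:
arm_command --plan '[{"tx":0,"ty":0,"tz":-0.7,"yaw":0},{"tx":0,"ty":0,"tz":-0.85,"yaw":0},{"tx":0,"ty":0,"tz":-0.85,"yaw":0},{"tx":-0.881,"ty":0.26,"tz":0,"yaw":0},{"tx":-0.881,"ty":0.26,"tz":0,"yaw":0},{"tx":-0.881,"ty":0.26,"tz":0,"yaw":0},{"tx":-0.881,"ty":0.26,"tz":0,"yaw":0},{"tx":-0.881,"ty":0.26,"tz":0,"yaw":0},{"tx":-0.881,"ty":0.26,"tz":0,"yaw":0},{"tx":-0.881,"ty":0.26,"tz":0,"yaw":0}]'

```text
time_s: 41.35
ee_pos: [0.4966, -0.0116, 0.1084]
tool_rot: [[0.014, 1.0, -0.001], [1.0, -0.014, 0.0], [0.0, -0.001, -1.0]]
force: [1.3, 0.4, -2.7]
grip_width: 0.0322
grip_force: 60.1
```

Request:
arm_command --plan '[{"tx":-0.881,"ty":0.26,"tz":0,"yaw":0},{"tx":-0.881,"ty":0.26,"tz":0,"yaw":0},{"tx":-0.881,"ty":0.26,"tz":0,"yaw":0},{"tx":-0.881,"ty":0.26,"tz":0,"yaw":0},{"tx":-0.881,"ty":0.26,"tz":0,"yaw":0},{"tx":-0.881,"ty":0.26,"tz":0,"yaw":0},{"tx":0,"ty":0,"tz":0,"yaw":0},{"tx":0,"ty":0,"tz":0,"yaw":0},{"tx":0,"ty":0,"tz":0,"yaw":0}]'

```text
time_s: 42.25
ee_pos: [0.5703, -0.274, 0.1081]
tool_rot: [[0.014, 1.0, -0.002], [1.0, -0.014, 0.001], [0.001, -0.002, -1.0]]
force: [0.3, 0.3, -1.6]
grip_width: 0.0327
grip_force: 60.3
```

```bash
python3 - <<'E'
from h import *
c=cam('wrist');print(c['o']['ee_pos'],c['o']['grip_width']);cv2.imwrite('pics/w5.png',c['img'])
s=cam('scene');cv2.imwrite('pics/s5.png',s['img'])
print(dark(c,[.600,-.14,.072],30),dark(c,[.600,-.093,.072],30))
E
```

```text
[ 0.57028134 -0.27399525  0.10809403] 0.03267703513497302
(array([356.7,   3.2]), [53, 0, 8, 7, 50], array([ 0.6139, -0.1527])) (array([336.2, 283.8]), [0, 225, 61, 90, 1872], array([ 0.6077, -0.3123]))
```

Request:
arm_command --plan '[{"tx":0,"ty":0,"tz":0.6,"yaw":0},{"tx":0,"ty":0,"tz":0.7,"yaw":0},{"tx":0,"ty":0,"tz":0.5,"yaw":0},{"tx":0,"ty":0,"tz":0.3,"yaw":0},{"tx":0,"ty":0,"tz":0.12,"yaw":0},{"tx":0,"ty":0,"tz":0.06,"yaw":0},{"tx":0,"ty":0,"tz":0,"yaw":0},{"tx":0,"ty":0,"tz":0.03,"yaw":0},{"tx":0,"ty":0,"tz":0.02,"yaw":0}]'

```text
time_s: 43.25
ee_pos: [0.5718, -0.2755, -0.0065]
tool_rot: [[0.014, 1.0, 0.002], [1.0, -0.014, -0.001], [-0.001, 0.002, -1.0]]
force: [-1.4, 1.5, 7.6]
grip_width: 0.0322
grip_force: 61.2
```

Request:
arm_command --plan '[{"tx":0,"ty":0,"tz":0,"yaw":0},{"tx":0,"ty":0,"tz":0,"yaw":0},{"tx":0,"ty":0,"tz":0,"yaw":0},{"tx":0,"ty":0,"tz":0,"yaw":0},{"tx":0,"ty":0,"tz":0,"yaw":0},{"tx":0,"ty":0,"tz":-0.3,"yaw":0},{"tx":0,"ty":0,"tz":-0.8,"yaw":0},{"tx":0,"ty":0,"tz":-0.9,"yaw":0},{"tx":0,"ty":0,"tz":-0.5,"yaw":0}]' --claw 0.3

```text
time_s: 44.15
ee_pos: [0.5726, -0.2759, 0.1211]
tool_rot: [[0.014, 1.0, 0.005], [1.0, -0.014, -0.002], [-0.002, 0.005, -1.0]]
force: [0.7, 0.3, -0.7]
grip_width: 0.0555
grip_force: 0.0
```

Request:
arm_command --plan '[{"tx":0.966,"ty":0.075,"tz":0,"yaw":0},{"tx":0.966,"ty":0.075,"tz":0,"yaw":0},{"tx":0.966,"ty":0.075,"tz":0,"yaw":0},{"tx":0.966,"ty":0.075,"tz":0,"yaw":0},{"tx":0.966,"ty":0.075,"tz":0,"yaw":0},{"tx":0.966,"ty":0.075,"tz":0,"yaw":0},{"tx":0.966,"ty":0.075,"tz":0,"yaw":0},{"tx":0,"ty":0,"tz":0,"yaw":0},{"tx":0,"ty":0,"tz":0,"yaw":0},{"tx":0,"ty":0,"tz":0,"yaw":0}]' --claw 1

```text
time_s: 45.15
ee_pos: [0.6021, 0.0615, 0.1172]
tool_rot: [[0.015, 1.0, -0.0], [1.0, -0.015, -0.001], [-0.001, -0.0, -1.0]]
force: [0.6, -0.6, 0.8]
grip_width: 0.0852
grip_force: 0.0
```

```bash
python3 - <<'E'
from h import *
c=cam('wrist');print(c['o']['ee_pos'],c['o']['tool_rot'][0][0]);cv2.imwrite('pics/w6.png',c['img'])
print('fin',dark(c,[.603,.062,.086],40,45))
for n in('scene','side'):
    s=cam(n);cv2.imwrite(f'pics/{n}6.png',s['img'])
    for p in([.599,-.137,.072],[.6,-.092,.072],[.576,-.365,.083],[.571,-.275,.086],[.603,.062,.08]):print(n,p,dark(s,p,8,45),proj(s,p).round(1))
E
```

```text
[0.60207263 0.06153809 0.11719431] 0.015045764320271673
fin (array([277.3, 219.6]), [29, 0, 22, 60, 1166], array([0.6029, 0.0676]))
scene [0.599, -0.137, 0.072] (array([272.6, 153.8]), [4, 6, 8, 6, 38], array([ 0.5982, -0.1347])) [272.7 153.2]
scene [0.6, -0.092, 0.072] (array([261.5, 164.2]), [0, 0, 13, 17, 144], array([ 0.6078, -0.0859])) [265.2 163.5]
scene [0.576, -0.365, 0.083] (array([312. , 105.9]), [6, 6, 7, 5, 29], array([ 0.5743, -0.3666])) [311.3 106. ]
scene [0.571, -0.275, 0.086] (array([302. , 122.5]), [4, 5, 9, 6, 42], array([ 0.5699, -0.276 ])) [301.6 122.6]
scene [0.603, 0.062, 0.08] (array([238., 203.]), [4, 2, 10, 15, 117], array([0.5961, 0.068 ])) [236.6 200.5]
side [0.599, -0.137, 0.072] (array([274.7, 167.3]), [4, 7, 9, 4, 11], array([ 0.5949, -0.1312])) [274.4 165.5]
side [0.6, -0.092, 0.072] (array([262.6, 178.7]), [3, 9, 7, 6, 18], array([ 0.5985, -0.0783])) [264.9 175.4]
side [0.576, -0.365, 0.083] (array([323.5, 119.9]), [5, 6, 8, 5, 20], array([ 0.5753, -0.3688])) [322.7 120.5]
side [0.571, -0.275, 0.086] (array([310.9, 137. ]), [4, 6, 9, 5, 15], array([ 0.5671, -0.2733])) [309.8 136.3]
side [0.603, 0.062, 0.08] (array([229.4, 212.3]), [5, 3, 10, 14, 111], array([0.5973, 0.0663])) [228.2 210.3]
```

All four pumps stand where they were placed. Now I'll grip the fin lower down and slide the fence up to the row.

Request:
arm_command --plan '[{"tx":0,"ty":0.01,"tz":0.6,"yaw":0},{"tx":0,"ty":0,"tz":0.7,"yaw":0},{"tx":0,"ty":0,"tz":0.5,"yaw":0},{"tx":0,"ty":0,"tz":0.24,"yaw":0},{"tx":0,"ty":0,"tz":0,"yaw":0},{"tx":0,"ty":0,"tz":0,"yaw":0}]'

```text
time_s: 45.9
ee_pos: [0.6037, 0.0621, 0.0162]
tool_rot: [[0.015, 1.0, 0.002], [1.0, -0.015, 0.0], [0.0, 0.002, -1.0]]
force: [-0.3, 0.8, 0.3]
grip_width: 0.0853
grip_force: 0.0
```

Request:
arm_command --plan '[{"tx":0,"ty":0,"tz":0,"yaw":0},{"tx":0,"ty":0,"tz":0,"yaw":0},{"tx":0,"ty":0,"tz":0,"yaw":0},{"tx":0,"ty":0,"tz":0,"yaw":0},{"tx":0,"ty":0,"tz":0,"yaw":0},{"tx":0,"ty":0,"tz":0,"yaw":0},{"tx":0,"ty":0,"tz":0,"yaw":0},{"tx":0,"ty":0,"tz":0,"yaw":0}]' --claw -1

```text
time_s: 46.7
ee_pos: [0.6027, 0.0626, 0.0156]
tool_rot: [[0.015, 1.0, 0.0], [1.0, -0.015, 0.0], [0.0, 0.0, -1.0]]
force: [-1.9, 0.4, 3.2]
grip_width: 0.0112
grip_force: 58.7
```

Request:
arm_command --plan '[{"tx":-0.2,"ty":0,"tz":0,"yaw":0},{"tx":-0.2,"ty":0,"tz":0,"yaw":0},{"tx":-0.2,"ty":0,"tz":0,"yaw":0},{"tx":-0.2,"ty":0,"tz":0,"yaw":0},{"tx":-0.2,"ty":0,"tz":0,"yaw":0},{"tx":-0.2,"ty":0,"tz":0,"yaw":0},{"tx":-0.15,"ty":0,"tz":0,"yaw":0},{"tx":0,"ty":0,"tz":0,"yaw":0},{"tx":0,"ty":0,"tz":0,"yaw":0}]'

```text
time_s: 47.6
ee_pos: [0.6008, -0.0065, 0.0156]
tool_rot: [[0.015, 1.0, -0.002], [1.0, -0.015, -0.001], [-0.001, -0.002, -1.0]]
force: [-3.7, -1.5, 5.9]
grip_width: 0.0111
grip_force: 59.1
```

Request:
arm_command --plan '[{"tx":-0.05,"ty":0,"tz":0,"yaw":0},{"tx":-0.05,"ty":0,"tz":0,"yaw":0},{"tx":0,"ty":0,"tz":0,"yaw":0}]'

```text
time_s: 47.9
ee_pos: [0.6007, -0.0103, 0.0156]
tool_rot: [[0.015, 1.0, -0.002], [1.0, -0.015, 0.001], [0.001, -0.002, -1.0]]
force: [-3.8, 1.8, 6.3]
grip_width: 0.0107
grip_force: 59.0
```

Request:
arm_command --plan '[{"tx":-0.05,"ty":0,"tz":0,"yaw":0},{"tx":0,"ty":0,"tz":0,"yaw":0}]'

```text
time_s: 48.1
ee_pos: [0.6006, -0.0127, 0.0156]
tool_rot: [[0.015, 1.0, -0.002], [1.0, -0.015, 0.001], [0.001, -0.002, -1.0]]
force: [-4.1, 2.6, 6.3]
grip_width: 0.0111
grip_force: 59.0
```

Request:
arm_command --plan '[{"tx":-0.04,"ty":0,"tz":0,"yaw":0},{"tx":0,"ty":0,"tz":0,"yaw":0}]'

```text
time_s: 48.3
ee_pos: [0.6006, -0.0146, 0.0156]
tool_rot: [[0.015, 1.0, -0.002], [1.0, -0.015, 0.001], [0.001, -0.002, -1.0]]
force: [-4.5, 2.2, 6.7]
grip_width: 0.011
grip_force: 59.0
```

Request:
arm_command --plan '[{"tx":-0.04,"ty":0,"tz":0,"yaw":0},{"tx":0,"ty":0,"tz":0,"yaw":0}]'

```text
time_s: 48.5
ee_pos: [0.6005, -0.0153, 0.0156]
tool_rot: [[0.016, 1.0, -0.002], [1.0, -0.016, 0.003], [0.003, -0.002, -1.0]]
force: [-4.6, 7.8, 7.4]
grip_width: 0.0114
grip_force: 59.1
```

Request:
arm_command --plan '[{"tx":-0.05,"ty":0,"tz":0,"yaw":0},{"tx":0,"ty":0,"tz":0,"yaw":0},{"tx":0,"ty":0,"tz":0,"yaw":0}]'

```text
time_s: 48.8
ee_pos: [0.6005, -0.0155, 0.0157]
tool_rot: [[0.016, 1.0, -0.002], [1.0, -0.016, 0.006], [0.006, -0.002, -1.0]]
force: [-3.2, 15.2, 7.0]
grip_width: 0.0112
grip_force: 59.1
```

Request:
arm_command --plan '[{"tx":0.05,"ty":0,"tz":0,"yaw":0},{"tx":0,"ty":0,"tz":0,"yaw":0}]'

```text
time_s: 49.0
ee_pos: [0.6005, -0.0151, 0.0156]
tool_rot: [[0.015, 1.0, -0.002], [1.0, -0.015, 0.002], [0.002, -0.002, -1.0]]
force: [-4.4, 6.1, 7.1]
grip_width: 0.0113
grip_force: 59.1
```

Request:
arm_command --plan '[{"tx":0,"ty":0,"tz":0,"yaw":0},{"tx":0,"ty":0,"tz":0,"yaw":0},{"tx":0,"ty":0,"tz":0,"yaw":0},{"tx":0,"ty":0,"tz":0,"yaw":0},{"tx":0,"ty":0,"tz":0,"yaw":0},{"tx":0,"ty":0,"tz":-0.3,"yaw":0},{"tx":0,"ty":0,"tz":-0.8,"yaw":0},{"tx":0,"ty":0,"tz":-0.9,"yaw":0},{"tx":0,"ty":0,"tz":-0.5,"yaw":0}]' --claw 1

```text
time_s: 49.9
ee_pos: [0.6032, -0.0167, 0.144]
tool_rot: [[0.014, 1.0, 0.005], [1.0, -0.014, -0.001], [-0.0, 0.005, -1.0]]
force: [1.4, -1.5, 0.4]
grip_width: 0.0855
grip_force: 0.0
```

Request:
arm_command --plan '[{"tx":0,"ty":0,"tz":-0.8,"yaw":0},{"tx":0.5,"ty":-0.2,"tz":-0.8,"yaw":0},{"tx":0.5,"ty":-0.2,"tz":0,"yaw":0},{"tx":0,"ty":0,"tz":0,"yaw":0},{"tx":0,"ty":0,"tz":0,"yaw":0},{"tx":0,"ty":0,"tz":0,"yaw":0}]'

```text
time_s: 50.5
ee_pos: [0.5822, 0.0332, 0.2195]
tool_rot: [[0.015, 1.0, -0.001], [1.0, -0.015, -0.001], [-0.001, -0.001, -1.0]]
force: [0.1, -0.7, -0.7]
grip_width: 0.0853
grip_force: 0.0
```

```bash
python3 - <<'E'
from h import *
c=cam('wrist');print(c['o']['ee_pos'],c['o']['force'])
s=cam('scene');d=cam('side')
cv2.imwrite('pics/fin.png',np.vstack([np.hstack([cv2.resize(c['img'],(400,300)),cv2.resize(s['img'],(400,300))]),np.hstack([cv2.resize(s['img'][90:210,220:380],(400,300),interpolation=cv2.INTER_CUBIC),cv2.resize(d['img'][100:235,200:380],(400,300),interpolation=cv2.INTER_CUBIC)])]))
E
```

```text
[0.58215423 0.0332097  0.21946691] [ 0.1223748  -0.67932589 -0.72359697]
```

View pics/fin.png

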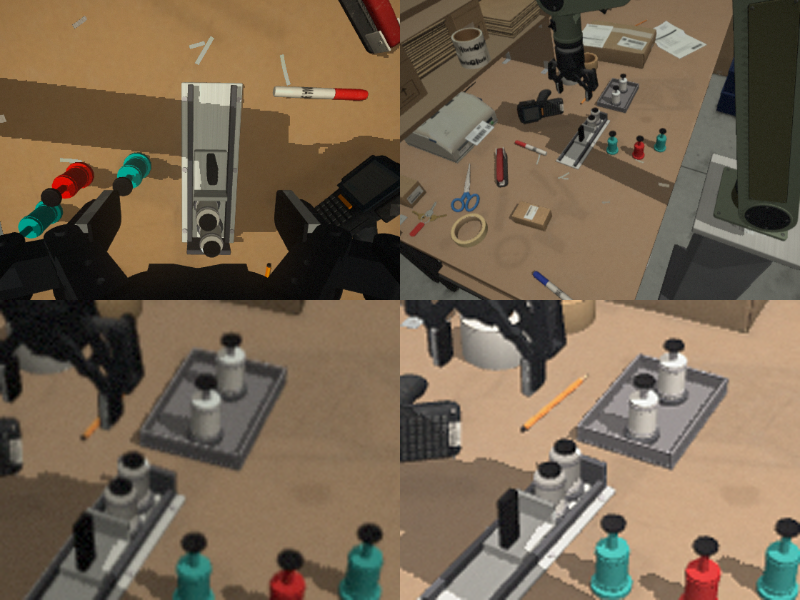

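The final views show both good pumps, plungers down, between stop and fence, and the two rejects upright in the tray. There are no other white pumps on the bench, so I'm handing in.

```bash
python3 -c "
from plant import ticket
print(ticket.close_job())"
```

```text
the job is handed in; nothing more can be done
None
```

The job is handed in; no verdict came back. Of the four pumps on the bench, two ran their full stroke and stand in the cradle with the fence pushed up against them. The other two stuck at about 8 and 11 mm and stand upright in the reject tray.

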